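# Put four setting dies back in their own blocks

### The job

The four setting dies for the hand press have been put away in each other's wooden blocks. Put every die into its own block, head down in the recess that was bored for it (the smallest die in the smallest block, and so on up), without tipping a die over and leaving the blocks about where they are; the white punching board is free for standing a die on meanwhile.

Things in the scene. Friction and masses are not known exactly. Their poses are not given: they have to be found in the camera images.
- mid_a (a point): The smallest of four steel setting dies: a round head 30 mm across and 12 mm thick at the bottom, from whose middle a plain round shank 16 mm across rises straight up; 66 mm tall in all. This point lies on the axis, half-way up (33 mm above the underside); z along the shank, up. Grasp the shank from above, at this point or up to 15 mm above it.
- mid_b (a point): The second smallest of four steel setting dies: a round head 44 mm across and 12 mm thick at the bottom, from whose middle a plain round shank 16 mm across rises straight up; 66 mm tall in all. This point lies on the axis, half-way up (33 mm above the underside); z along the shank, up. Grasp the shank from above, at this point or up to 15 mm above it.
- mid_c (a point): The second largest of four steel setting dies: a round head 58 mm across and 12 mm thick at the bottom, from whose middle a plain round shank 16 mm across rises straight up; 66 mm tall in all. This point lies on the axis, half-way up (33 mm above the underside); z along the shank, up. Grasp the shank from above, at this point or up to 15 mm above it.
- mid_d (a point): The largest of four steel setting dies: a round head 72 mm across and 12 mm thick at the bottom, from whose middle a plain round shank 16 mm across rises straight up; 66 mm tall in all. This point lies on the axis, half-way up (33 mm above the underside); z along the shank, up. Grasp the shank from above, at this point or up to 15 mm above it.
- nest_a (a point): The middle of the floor of the round recess in the smallest of four square hardwood blocks, the home of the 30 mm die: block 66 x 66 mm and 26 mm high, loose on the bench; recess 40 mm wide with a 3 mm bevel round its mouth, 10 mm deep, cork floor 16 mm above the bench. This point is in the block's centre; x and y along the block's sides, z up.
- nest_b (a point): The middle of the floor of the round recess in the second smallest of four square hardwood blocks, the home of the 44 mm die: block 80 x 80 mm and 26 mm high, loose on the bench; recess 54 mm wide with a 3 mm bevel round its mouth, 10 mm deep, cork floor 16 mm above the bench. This point is in the block's centre; x and y along the block's sides, z up.
- nest_c (a point): The middle of the floor of the round recess in the second largest of four square hardwood blocks, the home of the 58 mm die: block 94 x 94 mm and 26 mm high, loose on the bench; recess 68 mm wide with a 3 mm bevel round its mouth, 10 mm deep, cork floor 16 mm above the bench. This point is in the block's centre; x and y along the block's sides, z up.
- nest_d (a point): The middle of the floor of the round recess in the largest of four square hardwood blocks, the home of the 72 mm die: block 108 x 108 mm and 26 mm high, loose on the bench; recess 82 mm wide with a 3 mm bevel round its mouth, 10 mm deep, cork floor 16 mm above the bench. This point is in the block's centre; x and y along the block's sides, z up.
- board_top (a point): Middle of the top face of the white nylon punching board, 110 (x) x 130 (y) x 12 mm, fixed, lying flat and empty: a free spot on which dies can stand meanwhile. z up.
- splitter_corner (a point): Upper near right corner of the space filled by the green strap-splitting machine, fixed at the left, no part of the job but in the way: it reaches from here 320 mm away from the robot (+x), 570 mm to the left (+y) and 345 mm down to the bench. Bring the hand in round its front. Also fixed: a grey hand press, 0.45 m high, at the back beyond the blocks.
Not all that is in view belongs to the job. Leave any blue look-alike of the part that bears mid_a alone.

How it is judged:
By the outcome, as a careful person would: the job done as asked, in the order asked, and still so for the second after the job is handed in, with the robot touching nothing.
It also fails if it takes over 115 s, if anything falls off the work surface, if the arm or the gripper's body presses on something with over 40 N, if the wrist force passes 120 N, or if a joint passes its speed limit or range.

### The arm

A 6-joint arm with a two-finger parallel gripper is mounted at the origin on a cart in front of the work surface, level with it; the furniture and walls round the work are solid. World frame = base frame: x ahead of the robot, y to its left, z up, the work surface at z = 0. Lengths are in mm, angles in rad, forces in N, time in s.
With the tool pointing down it reaches from about 325 to 875 mm from the base axis. Payload 4.4 kg.
Tool frame: the origin (TCP) lies at the very end of the fingers, on their centre line; the grasp point (between the pads) lies 19 mm behind it (ctrl.grip_point_offset is the distance from the TCP to the grasp point, in mm); x points along the fingers, y is the direction in which the jaws open and shut, and the axes are right-handed (so a half turn about x gives the same grasp; the last joint's range is limited). The gripper opens to 85 mm and grips with 20 to 120 N. Pads are 22 mm wide; open, the fingers measure 114 mm over their backs; the gripper's body (76 mm by 85 mm) begins 54 mm behind the grasp point. The pads swing forward as they close: fully open they stand 13 mm farther back than shut.
Start: joints at [0.951, 0.207, 1.542, -0, 1.393, -0.15], TCP at [260.316, 512.701, 231.282] pointing down, gripper open.
Joint ranges: [-2.73, 2.73], [-0.86, 2.22], [0.23, 2.46], [-1.11, 4.25], [0.08, 2.63], [-2.82, 2.82]. Speed limits (rad/s): [2.79, 2.79, 3.14, 3.14, 3.14, 3.14].

### API

Orientations are given as a unit quaternion [w, x, y, z].
In Python, from bench import ctrl gives the robot as it stands.
- The arm moves only by the tool jog_arm, never from a script. Its argument "targets" is a list of rows, each an object of numbers: "tx", "ty", "tz": the shift along the tool's x, y, z in cm; "spin": the turn about the tool's x in degrees; "gripper": the closure, from -1 (fully open) to 1 (shut). A call has 1 to 8 rows; each row is the pose to reach, as a shift and turn from the pose measured when the call began, along the tool's axes at that moment; what a row does not reach only later rows make up. A row lasts 1/10 s, in which the tool goes at most 50 mm and 8.59 degrees, less where a joint would pass 70% of its speed; a pose out of reach is approached as far as the arm can. A call with a gripper value outside its range is refused whole. The fingers move at their own pace and stop on an object; "squeeze" is the grip in N (left out, the last holds). Time passes only in rows, so rows that repeat a pose let the fingers close. It gives the time, the measured TCP pose, the force and the opening at its end, in the units of the state.
- ctrl.state(): the state, without advancing time (a new reading comes with each control period).
- ctrl.grab_frame(name): name is "scene" or "top"; returns the picture (480x640x3 uint8, red, green, blue); there is no depth.
- ctrl.calibration(name): a dict with "fovy" (degrees; the focal length in pixels is half the picture's height over the tangent of half this angle, whatever the lens; pixels are square), "cx", "cy" (the principal point, pixels), "distortion" ([k1, k2, p1, p2, k3] as OpenCV has them; the pictures are not rectified), "xyz" and "orientation" of the camera in the world. Camera axes: x right, y down, z forward; pixel columns grow to the right and rows downward; lengths in mm; the calibration is good to about 2 mm. A picture is of the moment at which its call begins. calibration takes no time and is no camera call.
- ctrl.sign_off(): hands the job in, once; it reports no verdict.
The state is a dict: "time_s": time; "q": joint angles; "qvel": joint speeds; "joint_torque": joint torques, N m; "ee_pos": TCP position; "ee_rot": TCP orientation; "force": force on the tool from outside, world axes, zero at the start; "ft_torque": the same for the moment, N m; "finger_gap": finger opening in mm.
Only numpy, scipy, OpenCV 4.12 (cv2) and the standard library are available. Lean on these libraries where they do the work, as an engineer would, in place of code of your own. Each camera call takes 0.05 s, during which the arm holds its last target.

## Working session

There is one attempt and no reset: what is moved stays moved. The work goes in short steps, Python scripts to look and compute and a tool call to move; the robot and the scene stay as the last step left them, time stands still between calls to the robot, and variables do not carry over. Pictures are saved under pics/ and viewed, and the job is handed in when it is done.

Besides the shell and the picture viewer there is one more tool, called after "Call:" in YAML: its name, and indented under it one key for each argument. jog_arm: Moves the arm, as the interface text tells. Its arguments: {"type":"object","properties":{"targets":{"type":"array","items":{"type":"object","properties":{"tx":{"type":"number"},"ty":{"type":"number"},"tz":{"type":"number"},"spin":{"type":"number"},"gripper":{"type":"number"}}}},"squeeze":{"type":"number"}},"required":["targets"]}

```bash
ls; mkdir -p pics
python3 - <<'E'
from bench import ctrl
import cv2
s=ctrl.state();print({k:s[k] for k in ('time_s','ee_pos','ee_rot','finger_gap','force')})
for n in('scene','top'):
    print(n,ctrl.calibration(n)); cv2.imwrite(f'pics/{n}0.png',ctrl.grab_frame(n)[:,:,::-1])
E
```

```text
pics
{'time_s': 0.0, 'ee_pos': array([259.85562078, 512.06132759, 230.10484729]), 'ee_rot': array([ 0.6873809 ,  0.16378961,  0.68800146, -0.16533138]), 'finger_gap': 85.70916601111685, 'force': array([-0.05400008,  0.23776444, -0.298177  ])}
scene {'fovy': 43.77836338475181, 'cx': 315.58532782455984, 'cy': 242.2098712313476, 'distortion': array([-0.00638522,  0.        ,  0.        ,  0.        ,  0.        ]), 'xyz': array([ 138.13721014, -750.95207912,  954.59369104]), 'orientation': array([-0.38128908,  0.8811142 , -0.25897689,  0.10577042])}
top {'fovy': 48.37269497410143, 'cx': 317.89811542498217, 'cy': 237.95835594474528, 'distortion': array([-0.16486777,  0.        ,  0.        ,  0.        ,  0.        ]), 'xyz': array([ 294.51980207,  -69.85477332, 1471.40334577]), 'orientation': array([ 0.07334329, -0.69369211,  0.71396844, -0.06050692])}
```

View pics/scene0.png

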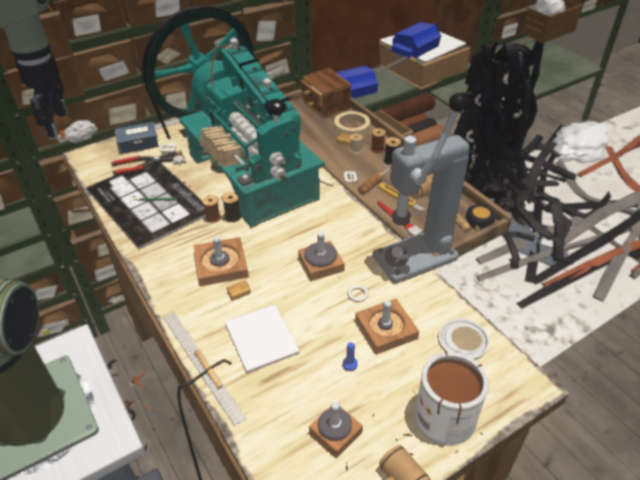

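View pics/top0.png

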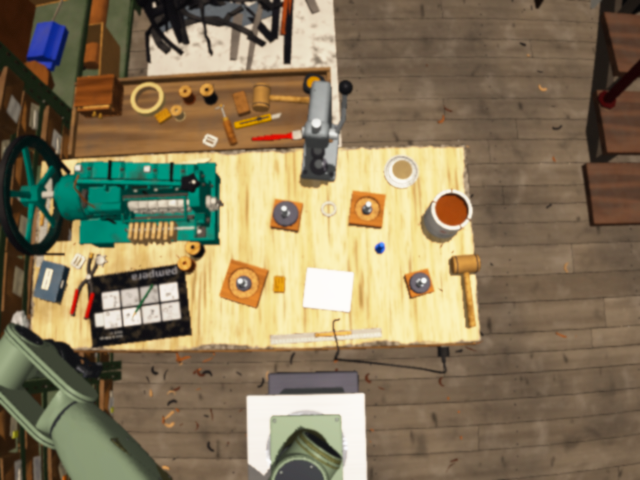

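The scene view shows four blocks with dies at (219,258), (321,257), (387,322) and (336,428), a blue look-alike at (350,357), and the white board at (262,337). In the top view the dies are at (243,283), (287,213), (368,209) and (420,284), with the blue one at (380,248) and the board at (328,290).

```bash
cat > h.py <<'E'
import numpy as np, cv2
from scipy.spatial.transform import Rotation as R
from bench import ctrl
def cam(n):
    c=ctrl.calibration(n); f=240/np.tan(np.radians(c['fovy']/2))
    K=np.array([[f,0,c['cx']],[0,f,c['cy']],[0,0,1.]]); q=c['orientation']
    return K,c['distortion'],R.from_quat([q[1],q[2],q[3],q[0]]).as_matrix(),np.array(c['xyz'])
def ray(n,px):
    K,d,M,t=cam(n); p=cv2.undistortPoints(np.array(px,float).reshape(-1,1,2),K,d).reshape(-1,2)
    return t,np.c_[p,np.ones(len(p))]@M.T
def onplane(n,px,z):
    t,v=ray(n,px); return t+v*((z-t[2])/v[:,2])[:,None]
def proj(n,X):
    K,d,M,t=cam(n); Xc=(np.array(X,float).reshape(-1,3)-t)@M
    r=cv2.Rodrigues(np.eye(3))[0]
    return cv2.projectPoints(Xc,r,np.zeros(3),K,d)[0].reshape(-1,2)
E
python3 - <<'E'
from h import *
a=cv2.imread('pics/top0.png'); b=cv2.imread('pics/scene0.png')
cv2.imwrite('pics/tc.png',cv2.resize(a[180:320,210:450],None,fx=3.3,fy=3.3,interpolation=cv2.INTER_CUBIC))
cs=[(219,258),(321,257),(387,322),(336,428)]
T=[cv2.resize(b[y-50:y+50,x-50:x+50] if y+50<=480 else b[380:480,x-50:x+50],(380,290),interpolation=cv2.INTER_CUBIC) for x,y in cs]
cv2.imwrite('pics/sc.png',np.vstack([np.hstack(T[:2]),np.hstack(T[2:])]))
print(onplane('top',[(243,283),(287,213),(368,209),(420,284),(380,248),(328,290)],20).round())
print(onplane('scene',[(219,258),(321,257),(387,322),(336,428),(350,357),(262,337)],20).round())
E
```

```text
[[ 454.  162.   20.]
 [ 647.   37.   20.]
 [ 651. -189.   20.]
 [ 437. -322.   20.]
 [ 540. -217.   20.]
 [ 429.  -71.   20.]]
[[ 453.  163.   20.]
 [ 645.   42.   20.]
 [ 655. -184.   20.]
 [ 441. -321.   20.]
 [ 545. -214.   20.]
 [ 428.  -81.   20.]]
```

View pics/tc.png

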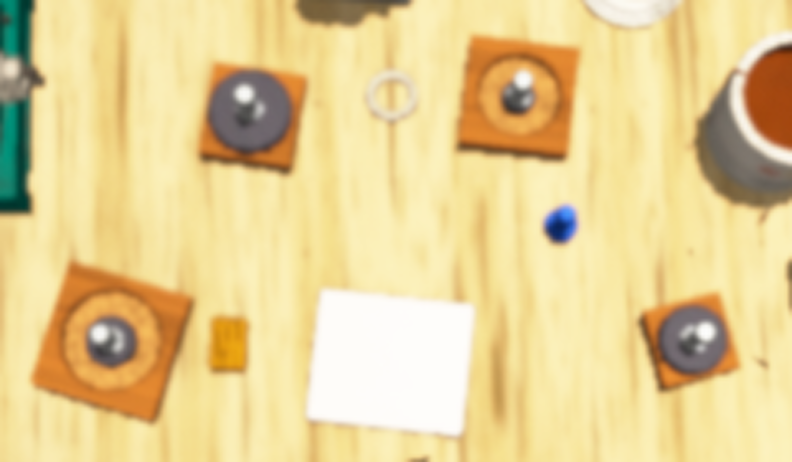

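View pics/sc.png

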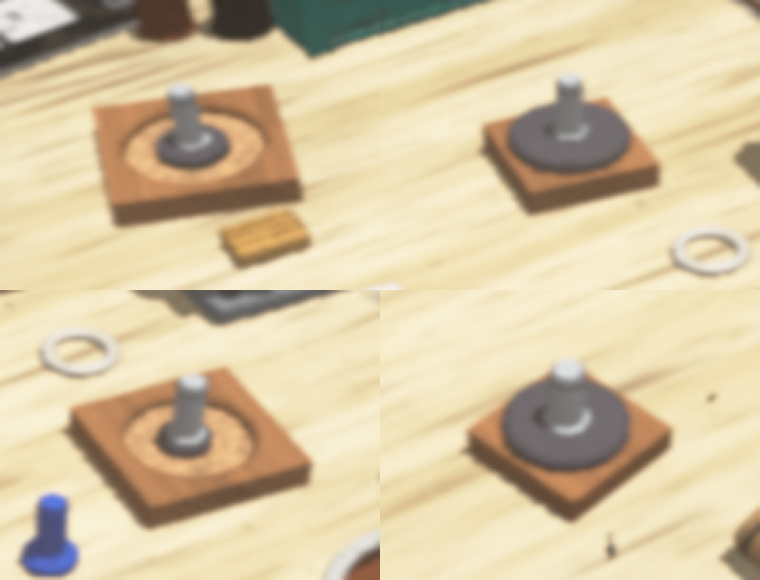

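Run:
```python
from h import *
C={'D':(454,162),'B':(647,40),'C':(653,-186),'A':(439,-321)}
for n in('top','scene'):
    im=cv2.imread(f'pics/{n}0.png'); tiles=[]
    for k,(x,y) in C.items():
        u,v=proj(n,[x,y,30])[0].round().astype(int); r=26 if n=='top' else 37
        v0=max(0,min(v-r,480-2*r)); u0=u-r
        t=cv2.resize(im[v0:v0+2*r,u0:u0+2*r],(400,300),interpolation=cv2.INTER_NEAREST)
        print(n,k,u0,v0,'scale',400/2/r,300/2/r)
        tiles.append(t)
        hsv=cv2.cvtColor(im,cv2.COLOR_BGR2HSV)
        if n=='top':
            for dx,dy in((0,0),):
                pass
    cv2.imwrite(f'pics/{n}z.png',np.vstack([np.hstack(tiles[:2]),np.hstack(tiles[2:])]))
    # hsv samples along line across block D and C
    for k in'BC':
        x,y=C[k]; pts=proj(n,[[x,y+d,26] for d in range(-60,61,6)]).round().astype(int)
        print(k,[tuple(int(q) for q in hsv[p[1],p[0]]) for p in pts])
```

```text
top D 216 257 scale 7.6923076923076925 5.769230769230769
top B 260 186 scale 7.6923076923076925 5.769230769230769
top C 341 182 scale 7.6923076923076925 5.769230769230769
top A 394 257 scale 7.6923076923076925 5.769230769230769
B [(22, 112, 239), (22, 105, 241), (24, 94, 243), (16, 147, 203), (13, 181, 182), (6, 59, 117), (158, 19, 109), (158, 18, 111), (163, 13, 139), (15, 6, 185), (23, 10, 102), (20, 9, 82), (10, 8, 99), (161, 19, 107), (158, 19, 107), (161, 19, 106), (13, 89, 129), (19, 123, 228), (24, 95, 245), (24, 81, 249), (25, 72, 250)]
C [(24, 92, 247), (24, 85, 248), (20, 123, 242), (15, 195, 221), (14, 196, 191), (16, 173, 214), (17, 165, 234), (16, 160, 228), (12, 69, 162), (15, 12, 123), (30, 9, 88), (23, 10, 104), (13, 35, 133), (16, 165, 226), (17, 164, 235), (16, 169, 228), (15, 193, 206), (14, 199, 217), (16, 160, 207), (23, 101, 242), (25, 79, 249)]
scene D 182 218 scale 5.405405405405405 4.054054054054054
scene B 285 217 scale 5.405405405405405 4.054054054054054
scene C 350 283 scale 5.405405405405405 4.054054054054054
scene A 298 388 scale 5.405405405405405 4.054054054054054
B [(16, 90, 144), (15, 109, 110), (14, 111, 110), (14, 119, 129), (13, 123, 162), (13, 62, 99), (3, 22, 105), (176, 15, 116), (171, 15, 116), (171, 15, 117), (0, 6, 138), (15, 3, 157), (15, 8, 128), (15, 13, 116), (0, 14, 108), (171, 16, 114), (171, 16, 114), (15, 37, 150), (20, 57, 221), (22, 43, 247), (23, 41, 247)]
C [(16, 88, 147), (13, 112, 112), (13, 124, 163), (13, 131, 197), (14, 119, 208), (16, 107, 232), (17, 107, 234), (15, 104, 191), (11, 43, 118), (135, 3, 176), (15, 8, 132), (12, 11, 118), (15, 26, 120), (14, 102, 207), (15, 113, 206), (13, 119, 144), (13, 130, 181), (13, 131, 193), (16, 87, 225), (22, 54, 242), (22, 43, 247)]
```

View pics/topz.png

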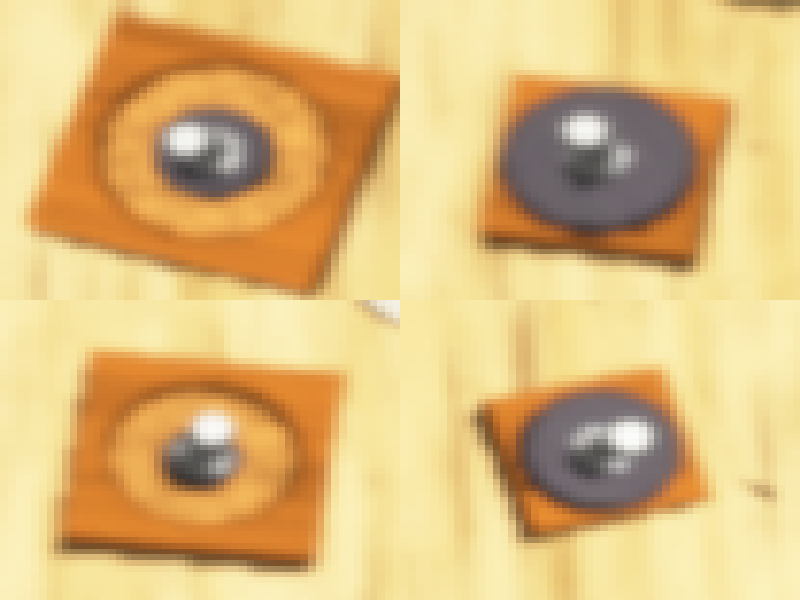

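View pics/scenez.png

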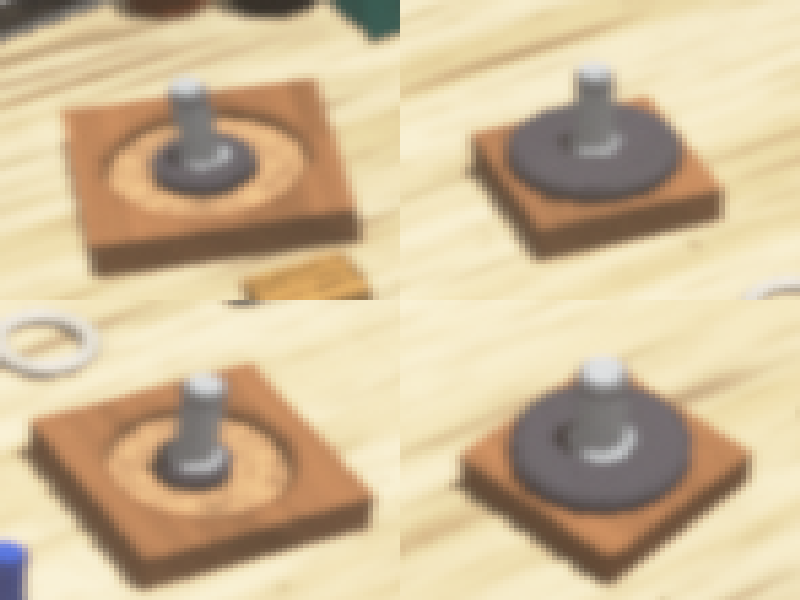

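```bash
cat > meas.py <<'E'
from h import *
O={'top':{'D':(216,257),'B':(260,186),'C':(341,182),'A':(394,257)},'scene':{'D':(182,218),'B':(285,217),'C':(350,283),'A':(298,388)}}
S={'top':400/52,'scene':400/74}
E_={'top':{'D':[(117,12),(400,80),(312,293),(28,222)],'B':[(112,78),(330,103),(293,246),(82,233)],'C':[(92,52),(345,77),(315,250),(62,238)],'A':[(90,106),(262,70),(308,197),(138,228)]},
'scene':{'D':[(65,108),(318,80),(358,210),(95,247)],'B':[(73,135),(252,97),(322,190),(135,232)],'C':[(33,120),(253,65),(370,195),(140,258)],'A':[(62,155),(200,72),(350,155),(205,247)]}}
und={'D':16,'B':26,'C':16,'A':26}
for k in 'DBCA':
  for n in('top','scene'):
    u0,v0=O[n][k]; s=S[n]
    p=np.array([(u0+x/s-.5,v0+y/(s*.75)-.5) for x,y in E_[n][k]])
    P=onplane(n,p,26)[:,:2]
    e=np.roll(P,-1,0)-P; L=np.hypot(*e.T)
    yaw=np.degrees(np.arctan2(e[:,1],e[:,0]))%90
    c=(P[0]+P[2])/2,(P[1]+P[3])/2
    im=cv2.imread(f'pics/{n}0.png'); r=round(200/s)
    t=im[v0:v0+2*r,u0:u0+2*r]; t8=cv2.resize(t,None,fx=8,fy=8,interpolation=cv2.INTER_CUBIC)
    h=cv2.cvtColor(t8,cv2.COLOR_BGR2HSV)
    m=(h[...,1]<50).astype(np.uint8)&(h[...,2]<225) if n=='scene' else (h[...,1]<70).astype(np.uint8)
    m=m.astype(np.uint8)
    cs=cv2.findContours(m,cv2.RETR_EXTERNAL,cv2.CHAIN_APPROX_NONE)[0]; cc=max(cs,key=cv2.contourArea)
    (ex,ey),ax,an=cv2.fitEllipse(cc)
    hc=onplane(n,[(u0+(ex+.5)/8-.5,v0+(ey+.5)/8-.5)],und[k]+12)[0,:2]
    hull=onplane(n,cc.reshape(-1,2)/8+[u0-.45,v0-.45],und[k]+12)[:,:2]
    (hx,hy),hr=cv2.minEnclosingCircle(hull.astype(np.float32))
    th=195 if n=='top' else 190
    b=((h[...,1]<35)&(h[...,2]>th)).astype(np.uint8)
    inside=np.zeros_like(b); cv2.drawContours(inside,[cv2.convexHull(cc)],-1,1,-1); inside=cv2.dilate(inside,np.ones((25,25)))
    b&=inside
    q,lab,st,ce=cv2.connectedComponentsWithStats(b); i=1+np.argmax(st[1:,4]) if q>1 else 0
    tc=onplane(n,[(u0+(ce[i][0]+.5)/8-.5,v0+(ce[i][1]+.5)/8-.5)],und[k]+66)[0,:2]
    print(k,n,'sides',L.round(),'yaw',yaw.round(),'ctr',c[0].round(1),c[1].round(1),'| head',hc.round(1),'circ',(round(hx,1),round(hy,1)),'dia',round(2*hr,1),np.round(ax,0),'| top',tc.round(1),st[i,4]/64)
E
python3 meas.py
```

```text
D top sides [108. 105. 107. 105.] yaw [71. 72. 71. 72.] ctr [454.1 159.9] [454.2 159.8] | head [453.2 159.9] circ (453.3, 160.3) dia 40.3 [108. 113.] | top [454.  160.4] 18.21875
D scene sides [106. 105. 105. 110.] yaw [69. 71. 72. 72.] ctr [455.4 160.4] [455.2 158. ] | head [456.2 170. ] circ (458.1, 179.5) dia 92.3 [132. 228.] | top [453.3 161. ] 18.5
B top sides [81. 72. 77. 78.] yaw [79. 78. 83. 81.] ctr [644.4  40.4] [641.2  38.9] | head [641.9  40.8] circ (642.1, 40.5) dia 67.5 [188. 190.] | top [643.8  41. ] 18.265625
B scene sides [80. 78. 81. 78.] yaw [79. 78. 79. 77.] ctr [642.   38.4] [641.6  38.3] | head [643.5  42.3] circ (648.7, 49.5) dia 102.0 [233. 244.] | top [643.9  41.6] 21.203125
C top sides [93. 87. 91. 93.] yaw [80. 80. 85. 81.] ctr [ 654.2 -185.9] [ 650.9 -186.3] | head [ 653.8 -186.3] circ (655.6, -185.9) dia 35.3 [66. 99.] | top [ 650.4 -185.1] 16.640625
C scene sides [92. 90. 93. 91.] yaw [80. 80. 81. 79.] ctr [ 652.1 -185.7] [ 651.5 -186.1] | head [ 657.4 -177.4] circ (663.0, -172.5) dia 72.6 [ 90. 247.] | top [ 650.3 -184.8] 21.71875
A top sides [64. 62. 63. 60.] yaw [14. 12. 11. 13.] ctr [ 439.7 -319.8] [ 441.1 -320.4] | head [ 439. -318.] circ (439.5, -317.5) dia 54.3 [154. 156.] | top [ 439.9 -319.3] 22.34375
A scene sides [59. 61. 62. 61.] yaw [ 9. 17.  9. 14.] ctr [ 440.6 -320.3] [ 439.2 -320.5] | head [ 438.8 -319.7] circ (441.5, -316.3) dia 69.8 [250. 279.] | top [ 439.7 -318.5] 42.25
```

Run:
```python
from h import *
s=ctrl.state();q=s['ee_rot'];M=R.from_quat([q[1],q[2],q[3],q[0]]).as_matrix();print(M.round(3))
print('scene base corners',onplane('scene',[(247,218),(321,196)],0).round(), onplane('scene',[(240,190),(320,165)],80).round())
for z in (0,60,345): print(z,onplane('top',[(220,163),(220,240),(80,245)],z).round().tolist())
print('press scene z0',onplane('scene',[(375,258),(405,282),(458,258)],0).round(), 'top z0',onplane('top',[(302,180),(335,180)],20).round())
print('press ram top cam z200-400',onplane('top',[(320,170)],200).round(),onplane('top',[(320,85)],450).round(), 'board',onplane('top',[(305,308),(352,311),(307,268),(354,272)],12).round())
```

```text
[[-0.001  0.453  0.892]
 [-0.002  0.892 -0.453]
 [-1.    -0.002 -0.   ]]
scene base corners [[578. 271.  -0.]
 [775. 243.   0.]] [[574. 283.  80.]
 [785. 263.  80.]]
0 [[809.0, 233.0, 0.0], [580.0, 230.0, 0.0], [578.0, 650.0, 0.0]]
60 [[788.0, 221.0, 60.0], [568.0, 218.0, 60.0], [566.0, 621.0, 60.0]]
345 [[688.0, 162.0, 345.0], [513.0, 160.0, 345.0], [511.0, 481.0, 345.0]]
press scene z0 [[ 756.  -11.    0.]
 [ 767. -105.    0.]
 [ 913. -113.    0.]] top z0 [[ 742.   -7.   20.]
 [ 739. -100.   20.]]
press ram top cam z200-400 [[711. -60. 200.]] [[816. -67. 450.]] board [[ 382.   -7.   12.]
 [ 370. -134.   12.]
 [ 492.  -15.   12.]
 [ 477. -144.   12.]]
```

Candidates for the four dies: top (287,213) is d, (243,283) is b, (368,209) is a, (420,284) is c. The blue one at (380,248) is the decoy and gets left alone. The crops confirm the head sizes: 67 mm, about 40, under 35, and 54 across as measured, in rank order. The plan is d→board, b→B, d→D, then c→board, a→A, c→C.

```bash
cat > go.py <<'E'
import sys
from h import *
s=ctrl.state();q=s['ee_rot'];M=R.from_quat([q[1],q[2],q[3],q[0]]).as_matrix()
print('t',s['time_s'],'pos',s['ee_pos'].round(1),'gap',round(s['finger_gap'],1),'F',s['force'].round(1),'tilt',M[:,0].round(4),'yaw',np.degrees(np.arctan2(M[1,1],M[0,1])).round(2))
for a in sys.argv[1:]:
    X=np.array([float(v) for v in a.split(',')]); d=(X-s['ee_pos'])@M/10
    print(a,'tx %.2f ty %.2f tz %.2f'%tuple(d),'dist',np.linalg.norm(d).round(1))
E
python3 go.py 430,30,200 643.8,41.3,200
```

```text
t 0.1 pos [259.9 512.1 230.2] gap 85.5 F [ 0.6  0.3 -0.6] tilt [-0.0013 -0.0017 -1.    ] yaw 63.08
430,30,200 tx 3.08 ty -35.28 tz 36.99 dist 51.2
643.8,41.3,200 tx 3.05 ty -24.60 tz 55.55 dist 60.8
```

Call:
jog_arm:
  targets:
    - {"tx": 3.1, "ty": -35.3, "tz": 37.0, "gripper": -1}
    - {"tx": 3.1, "ty": -35.3, "tz": 37.0, "gripper": -1}
    - {"tx": 3.1, "ty": -35.3, "tz": 37.0, "gripper": -1}
    - {"tx": 3.1, "ty": -35.3, "tz": 37.0, "gripper": -1}
    - {"tx": 3.1, "ty": -35.3, "tz": 37.0, "gripper": -1}
    - {"tx": 3.1, "ty": -35.3, "tz": 37.0, "gripper": -1}
    - {"tx": 3.1, "ty": -35.3, "tz": 37.0, "gripper": -1}
    - {"tx": 3.1, "ty": -35.3, "tz": 37.0, "gripper": -1}
  squeeze: 70

```text
invalid input at $.targets[0]: expected keys tx, ty, tz, spin, gripper
```

```bash
python3 go.py 430,30,200 643.8,41.3,200
```

```text
t 0.1 pos [259.9 512.1 230.2] gap 85.5 F [ 0.6  0.3 -0.6] tilt [-0.0013 -0.0017 -1.    ] yaw 63.08
430,30,200 tx 3.08 ty -35.28 tz 36.99 dist 51.2
643.8,41.3,200 tx 3.05 ty -24.60 tz 55.55 dist 60.8
```

Call:
jog_arm:
  targets:
    - {"tx": 3.1, "ty": -35.3, "tz": 37.0, "spin": 0, "gripper": -1}
    - {"tx": 3.1, "ty": -35.3, "tz": 37.0, "spin": 0, "gripper": -1}
    - {"tx": 3.1, "ty": -35.3, "tz": 37.0, "spin": 0, "gripper": -1}
    - {"tx": 3.1, "ty": -35.3, "tz": 37.0, "spin": 0, "gripper": -1}
    - {"tx": 3.1, "ty": -35.3, "tz": 37.0, "spin": 0, "gripper": -1}
    - {"tx": 3.1, "ty": -35.3, "tz": 37.0, "spin": 0, "gripper": -1}
    - {"tx": 3.1, "ty": -35.3, "tz": 37.0, "spin": 0, "gripper": -1}
    - {"tx": 3.1, "ty": -35.3, "tz": 37.0, "spin": 0, "gripper": -1}
  squeeze: 70

```text
time_s: 0.9
ee_pos: [392.6, 134.2, 206.5]
ee_rot: [0.687, 0.164, 0.688, -0.165]
force: [1.2, -0.4, -0.2]
finger_gap: 85.6
```

```bash
python3 go.py 430,30,200 643.8,41.3,200
```

```text
t 0.9 pos [392.6 134.2 206.5] gap 85.6 F [ 1.2 -0.4 -0.2] tilt [-0.001  -0.0016 -1.    ] yaw 63.1
430,30,200 tx 0.66 ty -7.60 tz 8.05 dist 11.1
643.8,41.3,200 tx 0.64 ty 3.08 tz 26.61 dist 26.8
```

Call:
jog_arm:
  targets:
    - {"tx": 0.6, "ty": 3.1, "tz": 26.6, "spin": 0, "gripper": -1}
    - {"tx": 0.6, "ty": 3.1, "tz": 26.6, "spin": 0, "gripper": -1}
    - {"tx": 0.6, "ty": 3.1, "tz": 26.6, "spin": 0, "gripper": -1}
    - {"tx": 0.6, "ty": 3.1, "tz": 26.6, "spin": 0, "gripper": -1}
    - {"tx": 0.6, "ty": 3.1, "tz": 26.6, "spin": 0, "gripper": -1}
    - {"tx": 0.6, "ty": 3.1, "tz": 26.6, "spin": 0, "gripper": -1}
    - {"tx": 0.6, "ty": 3.1, "tz": 26.6, "spin": 0, "gripper": -1}

```text
time_s: 1.6
ee_pos: [645.5, 39.8, 198.8]
ee_rot: [0.687, 0.164, 0.688, -0.166]
force: [-0.2, 0.4, 0.9]
finger_gap: 85.4
```

```bash
python3 go.py 643.8,41.3,120 643.8,41.3,48; python3 -c "
from h import *
cv2.imwrite('pics/s1.png',cv2.resize(ctrl.grab_frame('scene')[120:320,200:440,::-1],None,fx=3,fy=3))"
```

```text
t 1.6 pos [645.5  39.8 198.8] gap 85.4 F [-0.2  0.4  0.9] tilt [-0.002  -0.0018 -1.    ] yaw 62.97
643.8,41.3,120 tx 7.88 ty 0.08 tz -0.21 dist 7.9
643.8,41.3,48 tx 15.08 ty 0.10 tz -0.21 dist 15.1
```

View pics/s1.png

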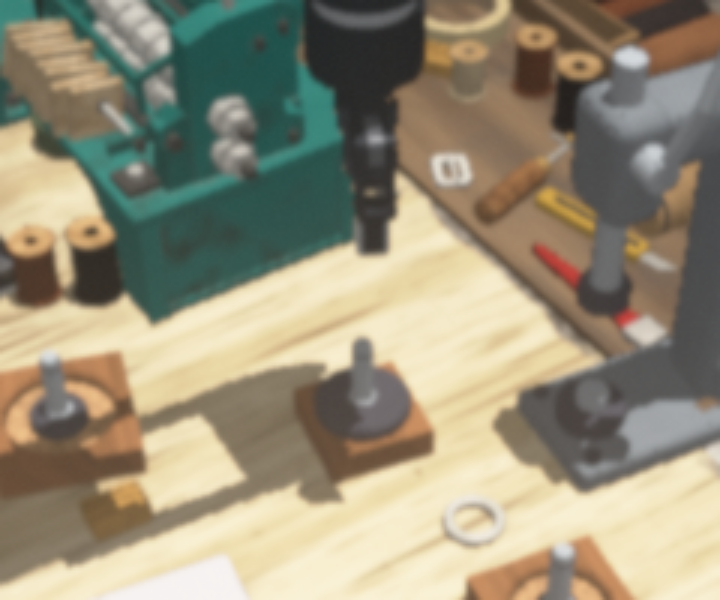

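The hand is above die d (crop (362,370)) and clear of both the splitter and the press. Next I descend and grasp.

Call:
jog_arm:
  targets:
    - {"tx": 4, "ty": 0.1, "tz": -0.2, "spin": 0, "gripper": -1}
    - {"tx": 8, "ty": 0.1, "tz": -0.2, "spin": 0, "gripper": -1}
    - {"tx": 11, "ty": 0.1, "tz": -0.2, "spin": 0, "gripper": -1}
    - {"tx": 13.5, "ty": 0.1, "tz": -0.2, "spin": 0, "gripper": -1}
    - {"tx": 15.1, "ty": 0.1, "tz": -0.2, "spin": 0, "gripper": -1}
    - {"tx": 15.1, "ty": 0.1, "tz": -0.2, "spin": 0, "gripper": -1}

```text
time_s: 2.25
ee_pos: [638.6, 43.3, 45.2]
ee_rot: [0.684, 0.164, 0.691, -0.166]
force: [-0.3, 0.7, -0.3]
finger_gap: 85.3
```

Call:
jog_arm:
  targets:
    - {"tx": 0, "ty": 0, "tz": 0, "spin": 0, "gripper": 1}
    - {"tx": 0, "ty": 0, "tz": 0, "spin": 0, "gripper": 1}
    - {"tx": 0, "ty": 0, "tz": 0, "spin": 0, "gripper": 1}
    - {"tx": 0, "ty": 0, "tz": 0, "spin": 0, "gripper": 1}
    - {"tx": 0, "ty": 0, "tz": 0, "spin": 0, "gripper": 1}
    - {"tx": 0, "ty": 0, "tz": 0, "spin": 0, "gripper": 1}
    - {"tx": 0, "ty": 0, "tz": 0, "spin": 0, "gripper": 1}
    - {"tx": 0, "ty": 0, "tz": 0, "spin": 0, "gripper": 1}

```text
time_s: 3.05
ee_pos: [639.4, 43.3, 46.3]
ee_rot: [0.685, 0.164, 0.69, -0.166]
force: [-0.6, 0.5, 5.6]
finger_gap: 14.5
```

```bash
python3 go.py 643.8,41.3,48 430,-75,160
```

```text
t 3.05 pos [639.4  43.3  46.3] gap 14.5 F [-0.6  0.5  5.6] tilt [-8.2e-03 -6.0e-04 -1.0e+00] yaw 63.07
643.8,41.3,48 tx -0.17 ty 0.02 tz 0.48 dist 0.5
430,-75,160 tx -11.19 ty -20.08 tz -13.39 dist 26.6
```

Call:
jog_arm:
  targets:
    - {"tx": -1.5, "ty": 0, "tz": 0, "spin": 0, "gripper": 1}
    - {"tx": -4, "ty": 0, "tz": 0, "spin": 0, "gripper": 1}
    - {"tx": -7, "ty": 0, "tz": 0, "spin": 0, "gripper": 1}
    - {"tx": -10, "ty": 0, "tz": 0, "spin": 0, "gripper": 1}
    - {"tx": -12, "ty": 0, "tz": 0, "spin": 0, "gripper": 1}
    - {"tx": -12, "ty": 0, "tz": 0, "spin": 0, "gripper": 1}

```text
time_s: 3.65
ee_pos: [642.4, 43.2, 169.8]
ee_rot: [0.687, 0.164, 0.688, -0.165]
force: [0.7, -0.9, -4.2]
finger_gap: 14.3
```

```bash
python3 go.py 426,-73,160 ; python3 -c "
from h import *
cv2.imwrite('pics/s2.png',cv2.resize(ctrl.grab_frame('scene')[120:320,200:440,::-1],None,fx=3,fy=3))"; python3 go.py
```

```text
t 3.65 pos [642.4  43.2 169.8] gap 14.3 F [ 0.7 -0.9 -4.2] tilt [-0.002  -0.0012 -1.    ] yaw 63.08
426,-73,160 tx 1.04 ty -20.16 tz -14.03 dist 24.6
t 3.7 pos [640.9  43.3 167.3] gap 14.4 F [-0.7 -0.5 -5.4] tilt [-6.1e-03 -9.0e-04 -1.0e+00] yaw 63.07
```

View pics/s2.png

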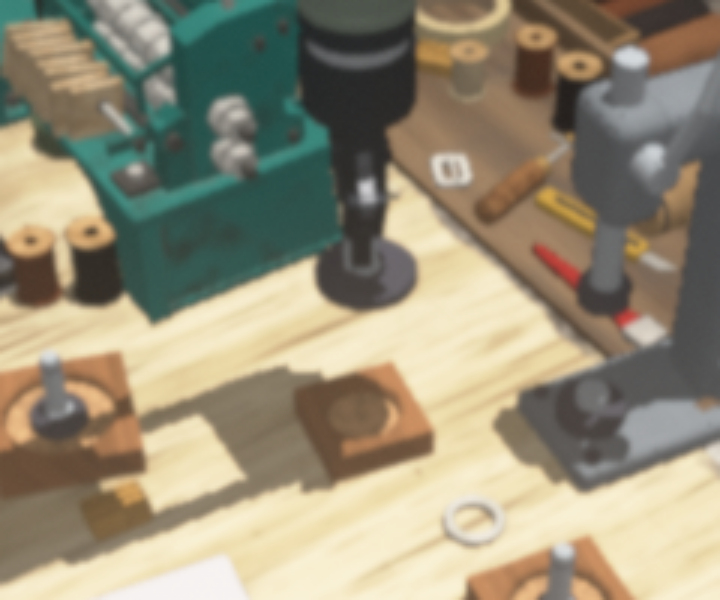

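Call:
jog_arm:
  targets:
    - {"tx": 0.3, "ty": -2, "tz": -1.4, "spin": 0, "gripper": 1}
    - {"tx": 0.5, "ty": -5, "tz": -3.5, "spin": 0, "gripper": 1}
    - {"tx": 0.7, "ty": -9, "tz": -6.3, "spin": 0, "gripper": 1}
    - {"tx": 0.7, "ty": -13, "tz": -9, "spin": 0, "gripper": 1}
    - {"tx": 0.7, "ty": -17, "tz": -11.8, "spin": 0, "gripper": 1}
    - {"tx": 0.7, "ty": -19.5, "tz": -13.4, "spin": 0, "gripper": 1}
    - {"tx": 0.7, "ty": -20.2, "tz": -13.9, "spin": 0, "gripper": 1}
    - {"tx": 0.7, "ty": -20.2, "tz": -13.9, "spin": 0, "gripper": 1}

```text
time_s: 4.5
ee_pos: [423.1, -73.7, 159.9]
ee_rot: [0.684, 0.165, 0.691, -0.166]
force: [0.9, 0.4, -5.0]
finger_gap: 14.4
```

Call:
jog_arm:
  targets:
    - {"tx": 0, "ty": 0, "tz": 0, "spin": 0, "gripper": 1}
    - {"tx": 0, "ty": 0, "tz": 0, "spin": 0, "gripper": 1}

```text
time_s: 4.7
ee_pos: [423.5, -73.1, 159.3]
ee_rot: [0.684, 0.165, 0.691, -0.165]
force: [0.4, -0.4, -5.0]
finger_gap: 14.3
```

```bash
python3 go.py 426,-73,32.5
```

```text
t 4.7 pos [423.5 -73.1 159.3] gap 14.3 F [ 0.4 -0.4 -5. ] tilt [-0.0106  0.0014 -0.9999] yaw 63.0
426,-73,32.5 tx 12.68 ty 0.17 tz 0.35 dist 12.7
```

Call:
jog_arm:
  targets:
    - {"tx": 3, "ty": 0, "tz": 0.2, "spin": 0, "gripper": 1}
    - {"tx": 6.5, "ty": 0, "tz": 0.2, "spin": 0, "gripper": 1}
    - {"tx": 9.5, "ty": 0, "tz": 0.2, "spin": 0, "gripper": 1}
    - {"tx": 11.5, "ty": 0, "tz": 0.2, "spin": 0, "gripper": 1}
    - {"tx": 12.4, "ty": 0, "tz": 0.2, "spin": 0, "gripper": 1}
    - {"tx": 12.4, "ty": 0, "tz": 0.2, "spin": 0, "gripper": 1}
    - {"tx": 12.4, "ty": 0, "tz": 0.2, "spin": 0, "gripper": 1}

```text
time_s: 5.4
ee_pos: [425.4, -74.0, 36.1]
ee_rot: [0.685, 0.164, 0.691, -0.165]
force: [0.1, -0.1, -5.5]
finger_gap: 14.6
```

```bash
python3 go.py 426,-73,32.5;  python3 -c "
from h import *
cv2.imwrite('pics/s3.png',cv2.resize(ctrl.grab_frame('scene')[230:400,180:380,::-1],None,fx=3.5,fy=3.5))"
```

```text
t 5.4 pos [425.4 -74.   36.1] gap 14.6 F [ 0.1 -0.1 -5.5] tilt [-8.9e-03  7.0e-04 -1.0e+00] yaw 63.05
426,-73,32.5 tx 0.36 ty 0.12 tz 0.01 dist 0.4
```

View pics/s3.png

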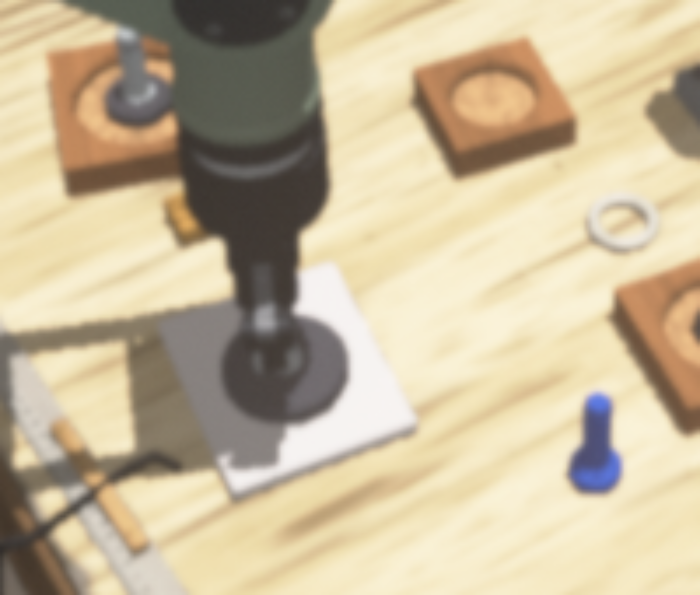

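Die d is over the board (crop (285,370)). I'll lower it the rest of the way by feel.

Call:
jog_arm:
  targets:
    - {"tx": 0.2, "ty": 0, "tz": 0, "spin": 0, "gripper": 1}
    - {"tx": 0.4, "ty": 0, "tz": 0, "spin": 0, "gripper": 1}
    - {"tx": 0.4, "ty": 0, "tz": 0, "spin": 0, "gripper": 1}

```text
time_s: 5.75
ee_pos: [425.8, -74.4, 32.8]
ee_rot: [0.685, 0.164, 0.69, -0.165]
force: [-0.0, 0.8, -4.8]
finger_gap: 14.3
```

```bash
python3 go.py 426,-73,32.5
```

```text
t 5.75 pos [425.8 -74.4  32.8] gap 14.3 F [-0.   0.8 -4.8] tilt [-7.2e-03  1.0e-04 -1.0e+00] yaw 63.03
426,-73,32.5 tx 0.03 ty 0.13 tz -0.04 dist 0.1
```

Call:
jog_arm:
  targets:
    - {"tx": 0.1, "ty": 0, "tz": 0, "spin": 0, "gripper": 1}
    - {"tx": 0.2, "ty": 0, "tz": 0, "spin": 0, "gripper": 1}
    - {"tx": 0.2, "ty": 0, "tz": 0, "spin": 0, "gripper": 1}

```text
time_s: 6.05
ee_pos: [425.9, -74.5, 32.3]
ee_rot: [0.685, 0.164, 0.69, -0.165]
force: [-5.3, 1.0, 7.7]
finger_gap: 14.2
```

Call:
jog_arm:
  targets:
    - {"tx": 0, "ty": 0, "tz": 0, "spin": 0, "gripper": 0}
    - {"tx": 0, "ty": 0, "tz": 0, "spin": 0, "gripper": -1}
    - {"tx": 0, "ty": 0, "tz": 0, "spin": 0, "gripper": -1}
    - {"tx": -2, "ty": 0, "tz": 0, "spin": 0, "gripper": -1}
    - {"tx": -5, "ty": 0, "tz": 0, "spin": 0, "gripper": -1}
    - {"tx": -9, "ty": 0, "tz": 0, "spin": 0, "gripper": -1}
    - {"tx": -12, "ty": 0, "tz": 0, "spin": 0, "gripper": -1}
    - {"tx": -12, "ty": 0, "tz": 0, "spin": 0, "gripper": -1}

```text
time_s: 6.85
ee_pos: [430.9, -76.0, 157.2]
ee_rot: [0.689, 0.164, 0.686, -0.166]
force: [0.8, 0.4, 0.0]
finger_gap: 85.8
```

```bash
python3 go.py 453.7,160.7,150
```

```text
t 6.85 pos [430.9 -76.  157.2] gap 85.8 F [0.8 0.4 0. ] tilt [ 0.0029 -0.004  -1.    ] yaw 63.04
453.7,160.7,150 tx 0.63 ty 22.13 tz -8.70 dist 23.8
```

Call:
jog_arm:
  targets:
    - {"tx": 0.6, "ty": 5, "tz": -2, "spin": 0, "gripper": -1}
    - {"tx": 0.6, "ty": 10, "tz": -4, "spin": 0, "gripper": -1}
    - {"tx": 0.6, "ty": 15, "tz": -6, "spin": 0, "gripper": -1}
    - {"tx": 0.6, "ty": 19.5, "tz": -7.7, "spin": 0, "gripper": -1}
    - {"tx": 0.6, "ty": 22.1, "tz": -8.7, "spin": 0, "gripper": -1}
    - {"tx": 0.6, "ty": 22.1, "tz": -8.7, "spin": 0, "gripper": -1}
    - {"tx": 0.6, "ty": 22.1, "tz": -8.7, "spin": 0, "gripper": -1}

```text
time_s: 7.55
ee_pos: [452.7, 160.8, 149.1]
ee_rot: [0.689, 0.162, 0.687, -0.166]
force: [0.6, 0.8, -0.5]
finger_gap: 85.4
```

```bash
python3 go.py 453.7,160.7,38; python3 -c "
from h import *
im=ctrl.grab_frame('top')[:,:,::-1]; cv2.imwrite('pics/t4.png',im); cv2.imwrite('pics/t4c.png',cv2.resize(im[180:320,210:450],None,fx=3.3,fy=3.3,interpolation=cv2.INTER_CUBIC))
im=ctrl.grab_frame('scene')[:,:,::-1]; cv2.imwrite('pics/s4.png',im); cv2.imwrite('pics/s4c.png',cv2.resize(im[180:400,150:430],None,fx=2.7,fy=2.7,interpolation=cv2.INTER_CUBIC))"
```

```text
t 7.55 pos [452.7 160.8 149.1] gap 85.4 F [ 0.6  0.8 -0.5] tilt [ 8.0e-04 -4.9e-03 -1.0e+00] yaw 63.18
453.7,160.7,38 tx 11.11 ty 0.08 tz 0.06 dist 11.1
```

View pics/t4c.png

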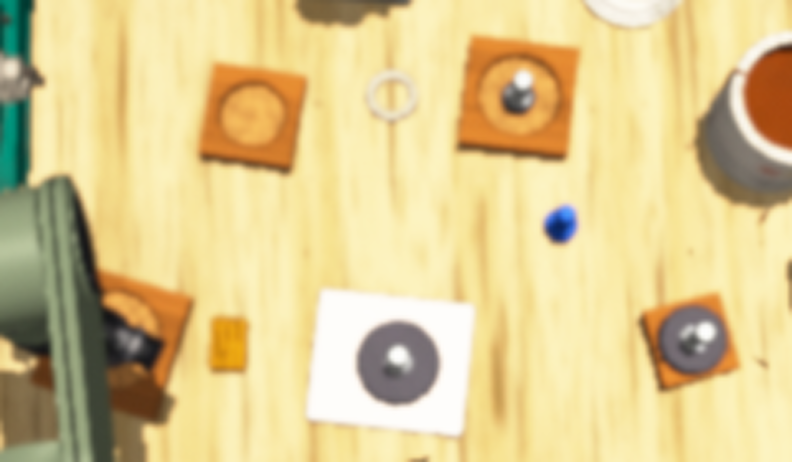

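View pics/s4c.png

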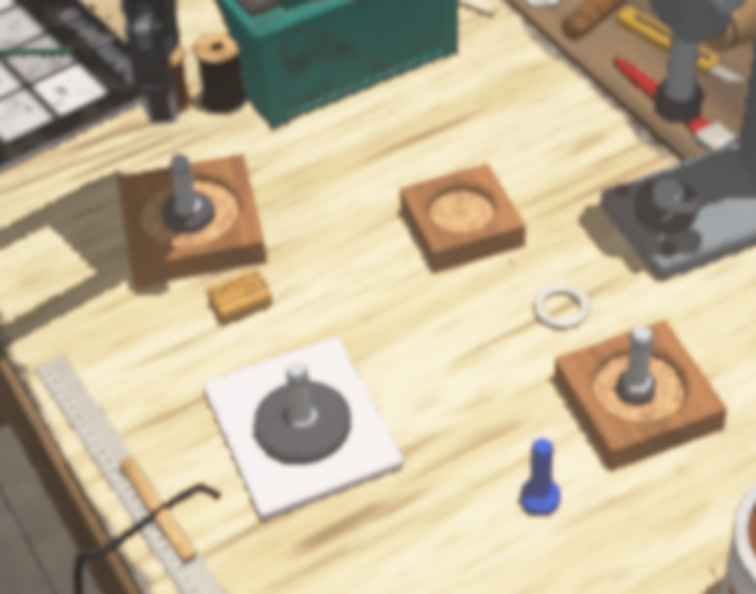

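Die d stands on the board (top crop (398,362), scene crop (302,420)), and block B (top crop (253,115)) is empty and hasn't moved. Next I grasp b.

Call:
jog_arm:
  targets:
    - {"tx": 3, "ty": 0.1, "tz": 0.1, "spin": 0, "gripper": -1}
    - {"tx": 6, "ty": 0.1, "tz": 0.1, "spin": 0, "gripper": -1}
    - {"tx": 9, "ty": 0.1, "tz": 0.1, "spin": 0, "gripper": -1}
    - {"tx": 11, "ty": 0.1, "tz": 0.1, "spin": 0, "gripper": -1}
    - {"tx": 11.0, "ty": 0.1, "tz": 0.1, "spin": 0, "gripper": -1}
    - {"tx": 11.0, "ty": 0.1, "tz": 0.1, "spin": 0, "gripper": -1}

```text
time_s: 8.25
ee_pos: [454.5, 158.3, 39.5]
ee_rot: [0.688, 0.164, 0.687, -0.167]
force: [-0.1, -0.4, 0.7]
finger_gap: 85.2
```

Call:
jog_arm:
  targets:
    - {"tx": 0, "ty": 0, "tz": 0, "spin": 0, "gripper": 1}
    - {"tx": 0, "ty": 0, "tz": 0, "spin": 0, "gripper": 1}
    - {"tx": 0, "ty": 0, "tz": 0, "spin": 0, "gripper": 1}
    - {"tx": 0, "ty": 0, "tz": 0, "spin": 0, "gripper": 1}
    - {"tx": 0, "ty": 0, "tz": 0, "spin": 0, "gripper": 1}
    - {"tx": 0, "ty": 0, "tz": 0, "spin": 0, "gripper": 1}
    - {"tx": 0, "ty": 0, "tz": 0, "spin": 0, "gripper": 1}

```text
time_s: 8.95
ee_pos: [454.8, 158.4, 40.0]
ee_rot: [0.688, 0.164, 0.687, -0.167]
force: [-1.2, -0.7, 4.9]
finger_gap: 14.6
```

```bash
python3 go.py 453.7,160.7,38
python3 - <<'E'
from h import *
for n,ub,us in(('top',(286.5,215),(330,288)),('scene',(321,258),(260,316))):
    im=cv2.imread('pics/t4.png' if n=='top' else 'pics/s4.png')
    u0,v0=int(ub[0])-20,int(ub[1])-20
    t=cv2.resize(im[v0:v0+40,u0:u0+40],None,fx=8,fy=8,interpolation=cv2.INTER_CUBIC); cv2.imwrite(f'pics/B_{n}.png',t)
    u0,v0=int(us[0])-20,int(us[1])-20
    t=cv2.resize(im[v0:v0+40,u0:u0+40],None,fx=8,fy=8,interpolation=cv2.INTER_CUBIC)
    h=cv2.cvtColor(t,cv2.COLOR_BGR2HSV)
    # head mask: dark
    m=(h[...,2]<170).astype(np.uint8); m=cv2.morphologyEx(m,cv2.MORPH_CLOSE,np.ones((60,60)))
    c=max(cv2.findContours(m,0,1)[0],key=cv2.contourArea); (ex,ey),ax,_=cv2.fitEllipse(c)
    print(n,'head',onplane(n,[(u0+ex/8-.44,v0+ey/8-.44)],24).round(1),np.round(ax))
a=cv2.imread('pics/B_top.png');b=cv2.imread('pics/B_scene.png');cv2.imwrite('pics/B2.png',np.hstack([a,b]))
E
```

```text
t 8.95 pos [454.8 158.4  40. ] gap 14.6 F [-1.2 -0.7  4.9] tilt [ 0.0012 -0.005  -1.    ] yaw 62.9
453.7,160.7,38 tx 0.20 ty 0.15 tz -0.21 dist 0.3
top head [[428.6 -76.8  24. ]] [194. 197.]
scene head [[436.5 -65.8  24. ]] [141. 296.]
```

View pics/B2.png

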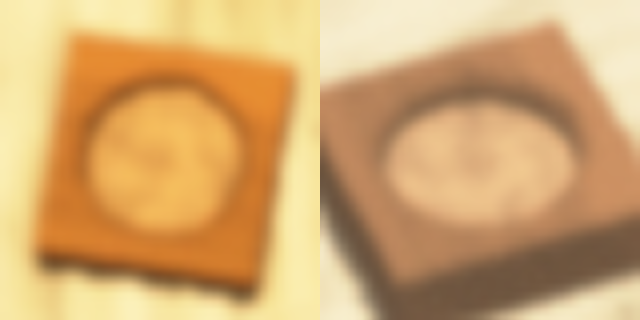

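```bash
python3 - <<'E'
from h import *
print(onplane('top',[(266+165/8-.44,195+155/8-.44)],26),onplane('scene',[(301+164/8-.44,238+152/8-.44)],26))
E
python3 go.py 454.8,158.4,150 643.9,37.7,150
```

```text
[[643.06736246  39.2116678   26.        ]] [[642.4759155   37.87508082  26.        ]]
t 8.95 pos [454.8 158.4  40. ] gap 14.6 F [-1.2 -0.7  4.9] tilt [ 0.0012 -0.005  -1.    ] yaw 62.9
454.8,158.4,150 tx -10.99 ty -0.05 tz 0.03 dist 11.0
643.9,37.7,150 tx -10.91 ty -2.18 tz 22.37 dist 25.0
```

Call:
jog_arm:
  targets:
    - {"tx": -1.5, "ty": 0, "tz": 0, "spin": 0, "gripper": 1}
    - {"tx": -4, "ty": 0, "tz": 0, "spin": 0, "gripper": 1}
    - {"tx": -7.5, "ty": 0, "tz": 0, "spin": 0, "gripper": 1}
    - {"tx": -10.5, "ty": -0.2, "tz": 2, "spin": 0, "gripper": 1}
    - {"tx": -11, "ty": -0.5, "tz": 5, "spin": 0, "gripper": 1}
    - {"tx": -11, "ty": -0.8, "tz": 8.5, "spin": 0, "gripper": 1}
    - {"tx": -11, "ty": -1.2, "tz": 12, "spin": 0, "gripper": 1}
    - {"tx": -11, "ty": -1.5, "tz": 15, "spin": 0, "gripper": 1}

```text
time_s: 9.75
ee_pos: [582.1, 76.3, 149.7]
ee_rot: [0.688, 0.164, 0.687, -0.167]
force: [-0.2, 0.9, -2.7]
finger_gap: 14.9
```

```bash
python3 go.py 643.9,37.7,150
```

```text
t 9.75 pos [582.1  76.3 149.7] gap 14.9 F [-0.2  0.9 -2.7] tilt [ 1.0e-04 -5.1e-03 -1.0e+00] yaw 62.89
643.9,37.7,150 tx -0.01 ty -0.62 tz 7.26 dist 7.3
```

Call:
jog_arm:
  targets:
    - {"tx": 0, "ty": -0.3, "tz": 3, "spin": 0, "gripper": 1}
    - {"tx": 0, "ty": -0.5, "tz": 6, "spin": 0, "gripper": 1}
    - {"tx": 0, "ty": -0.6, "tz": 7.3, "spin": 0, "gripper": 1}
    - {"tx": 0, "ty": -0.6, "tz": 7.3, "spin": 0, "gripper": 1}
    - {"tx": 0, "ty": -0.6, "tz": 7.3, "spin": 0, "gripper": 1}

```text
time_s: 10.25
ee_pos: [642.9, 38.4, 148.8]
ee_rot: [0.687, 0.164, 0.688, -0.167]
force: [-0.4, 1.0, -1.8]
finger_gap: 14.1
```

```bash
python3 go.py 644.2,37.6,55 644.2,37.6,40
```

```text
t 10.25 pos [642.9  38.4 148.8] gap 14.1 F [-0.4  1.  -1.8] tilt [-0.0029 -0.0043 -1.    ] yaw 62.89
644.2,37.6,55 tx 9.38 ty 0.04 tz 0.16 dist 9.4
644.2,37.6,40 tx 10.88 ty 0.05 tz 0.16 dist 10.9
```

Call:
jog_arm:
  targets:
    - {"tx": 3, "ty": 0, "tz": 0.2, "spin": 0, "gripper": 1}
    - {"tx": 6, "ty": 0, "tz": 0.2, "spin": 0, "gripper": 1}
    - {"tx": 8.3, "ty": 0, "tz": 0.2, "spin": 0, "gripper": 1}
    - {"tx": 9.3, "ty": 0, "tz": 0.2, "spin": 0, "gripper": 1}
    - {"tx": 9.3, "ty": 0, "tz": 0.2, "spin": 0, "gripper": 1}
    - {"tx": 9.3, "ty": 0, "tz": 0.2, "spin": 0, "gripper": 1}

```text
time_s: 10.85
ee_pos: [644.8, 37.6, 57.0]
ee_rot: [0.687, 0.164, 0.688, -0.167]
force: [0.4, -0.2, -1.5]
finger_gap: 14.4
```

```bash
python3 go.py 644.2,37.6,40; python3 -c "
from h import *
im=ctrl.grab_frame('scene')[:,:,::-1]; cv2.imwrite('pics/s5c.png',cv2.resize(im[200:300,270:380],None,fx=6,fy=6,interpolation=cv2.INTER_CUBIC))"; python3 go.py
```

```text
t 10.85 pos [644.8  37.6  57. ] gap 14.4 F [ 0.4 -0.2 -1.5] tilt [-0.0013 -0.0043 -1.    ] yaw 62.93
644.2,37.6,40 tx 1.70 ty -0.02 tz -0.06 dist 1.7
t 10.9 pos [645.6  37.4  57.8] gap 14.3 F [ 0.  1. -2.] tilt [ 3.0e-04 -4.4e-03 -1.0e+00] yaw 62.92
```

View pics/s5c.png

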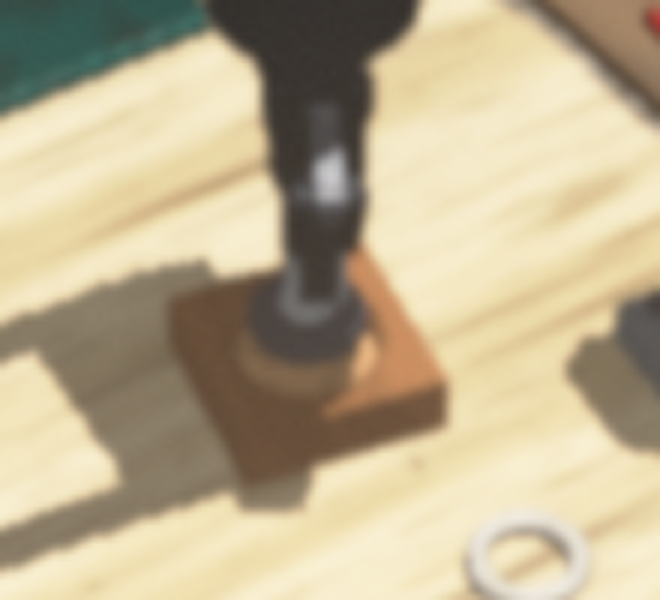

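Die b hovers over the middle of recess B (crop (307,320)). I'll lower it now.

Call:
jog_arm:
  targets:
    - {"tx": 0.6, "ty": 0, "tz": -0.1, "spin": 0, "gripper": 1}
    - {"tx": 1.2, "ty": 0, "tz": -0.1, "spin": 0, "gripper": 1}
    - {"tx": 1.6, "ty": 0, "tz": -0.1, "spin": 0, "gripper": 1}
    - {"tx": 1.75, "ty": 0, "tz": -0.1, "spin": 0, "gripper": 1}
    - {"tx": 1.75, "ty": 0, "tz": -0.1, "spin": 0, "gripper": 1}

```text
time_s: 11.4
ee_pos: [644.7, 37.7, 40.2]
ee_rot: [0.688, 0.164, 0.687, -0.167]
force: [0.2, 0.1, -1.6]
finger_gap: 14.5
```

Call:
jog_arm:
  targets:
    - {"tx": 0.1, "ty": 0, "tz": 0, "spin": 0, "gripper": 1}
    - {"tx": 0.2, "ty": 0, "tz": 0, "spin": 0, "gripper": 1}
    - {"tx": 0.2, "ty": 0, "tz": 0, "spin": 0, "gripper": 1}

```text
time_s: 11.7
ee_pos: [644.8, 37.7, 40.1]
ee_rot: [0.688, 0.164, 0.687, -0.167]
force: [-5.2, -0.4, 8.9]
finger_gap: 14.6
```

Call:
jog_arm:
  targets:
    - {"tx": 0, "ty": 0, "tz": 0, "spin": 0, "gripper": 0}
    - {"tx": 0, "ty": 0, "tz": 0, "spin": 0, "gripper": -1}
    - {"tx": 0, "ty": 0, "tz": 0, "spin": 0, "gripper": -1}
    - {"tx": -2, "ty": 0, "tz": 0, "spin": 0, "gripper": -1}
    - {"tx": -5, "ty": 0, "tz": 0, "spin": 0, "gripper": -1}
    - {"tx": -9, "ty": 0, "tz": 0, "spin": 0, "gripper": -1}
    - {"tx": -11, "ty": 0, "tz": 0, "spin": 0, "gripper": -1}
    - {"tx": -11, "ty": 0, "tz": 0, "spin": 0, "gripper": -1}

```text
time_s: 12.5
ee_pos: [648.1, 38.0, 154.9]
ee_rot: [0.691, 0.165, 0.684, -0.167]
force: [0.0, -0.1, 0.8]
finger_gap: 85.5
```

```bash
python3 go.py 428.6,-76.8,150
python3 - <<'E'
from h import *
t=cv2.imread('pics/t4.png')[265:310,305:355];s=cv2.imread('pics/s4.png')[300:356,230:295]
cv2.imwrite('pics/d2.png',np.hstack([cv2.resize(t,(400,360),interpolation=cv2.INTER_CUBIC),cv2.resize(s,(400,345),interpolation=cv2.INTER_CUBIC)[:345] if 0 else cv2.resize(s,(400,360),interpolation=cv2.INTER_CUBIC)]))
E
```

```text
t 12.5 pos [648.1  38.  154.9] gap 85.5 F [ 0.  -0.1  0.8] tilt [ 0.0093 -0.0052 -0.9999] yaw 62.92
428.6,-76.8,150 tx 0.35 ty -20.21 tz -14.33 dist 24.8
```

View pics/d2.png

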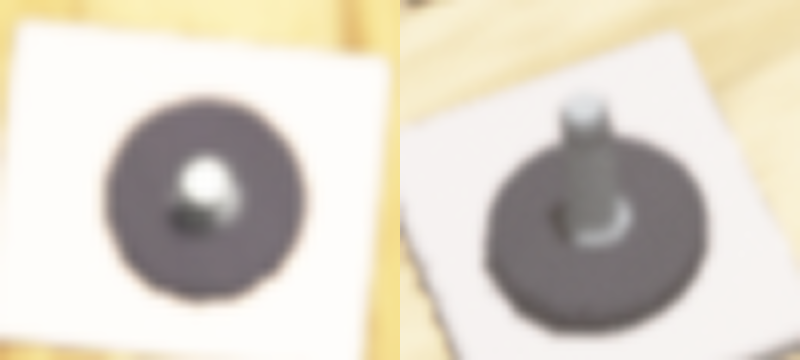

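Run:
```python
from h import *
print(onplane('top',[(305+203/8-.44,265+180/8-.44)],78),onplane('scene',[(230+185/6.154-.42,300+108/6.43-.42)],78))
```

```text
[[430.74210152 -75.99601559  78.        ]] [[429.80336063 -77.72309027  78.        ]]
```

Call:
jog_arm:
  targets:
    - {"tx": 0.3, "ty": -4, "tz": -2.8, "spin": 0, "gripper": -1}
    - {"tx": 0.3, "ty": -8, "tz": -5.7, "spin": 0, "gripper": -1}
    - {"tx": 0.3, "ty": -12, "tz": -8.5, "spin": 0, "gripper": -1}
    - {"tx": 0.3, "ty": -16, "tz": -11.4, "spin": 0, "gripper": -1}
    - {"tx": 0.3, "ty": -19, "tz": -13.5, "spin": 0, "gripper": -1}
    - {"tx": 0.3, "ty": -20.2, "tz": -14.3, "spin": 0, "gripper": -1}
    - {"tx": 0.3, "ty": -20.2, "tz": -14.3, "spin": 0, "gripper": -1}
    - {"tx": 0.3, "ty": -20.2, "tz": -14.3, "spin": 0, "gripper": -1}

```text
time_s: 13.3
ee_pos: [429.8, -76.8, 150.4]
ee_rot: [0.691, 0.165, 0.683, -0.167]
force: [0.6, 0.2, 0.4]
finger_gap: 85.3
```

```bash
python3 go.py 429,-76.8,34; python3 -c "
from h import *
im=ctrl.grab_frame('scene')[:,:,::-1]; cv2.imwrite('pics/s6.png',im); cv2.imwrite('pics/s6c.png',cv2.resize(im[180:400,150:430],None,fx=2.7,fy=2.7,interpolation=cv2.INTER_CUBIC))
im=ctrl.grab_frame('top')[:,:,::-1]; cv2.imwrite('pics/t6.png',im)"
```

```text
t 13.3 pos [429.8 -76.8 150.4] gap 85.3 F [0.6 0.2 0.4] tilt [ 0.0103 -0.0049 -0.9999] yaw 62.9
429,-76.8,34 tx 11.64 ty -0.04 tz -0.20 dist 11.6
```

View pics/s6c.png

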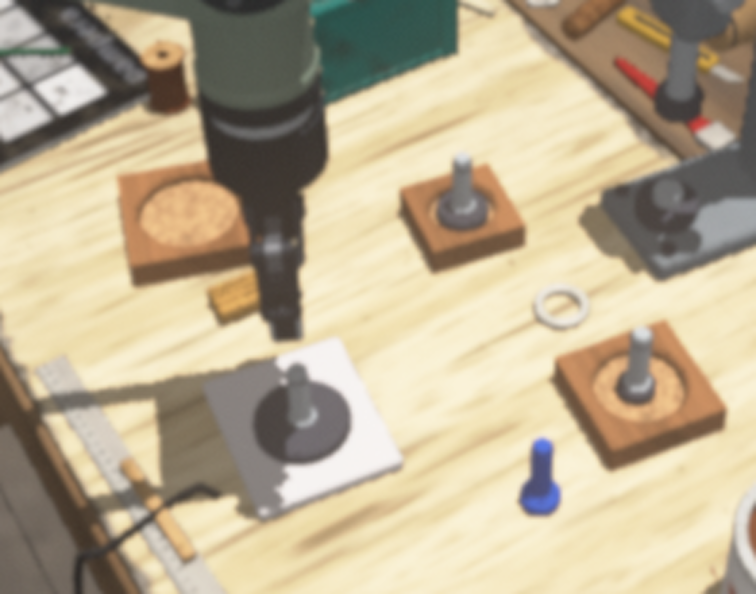

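Die b sits in block B (crop (462,208)). Now I pick d up again from (430,-77).

Call:
jog_arm:
  targets:
    - {"tx": 3, "ty": 0, "tz": -0.1, "spin": 0, "gripper": -1}
    - {"tx": 6, "ty": 0, "tz": -0.1, "spin": 0, "gripper": -1}
    - {"tx": 9, "ty": 0, "tz": -0.1, "spin": 0, "gripper": -1}
    - {"tx": 11, "ty": 0, "tz": -0.1, "spin": 0, "gripper": -1}
    - {"tx": 11.6, "ty": 0, "tz": -0.1, "spin": 0, "gripper": -1}
    - {"tx": 11.6, "ty": 0, "tz": -0.1, "spin": 0, "gripper": -1}

```text
time_s: 14.0
ee_pos: [430.7, -76.1, 33.8]
ee_rot: [0.691, 0.164, 0.684, -0.166]
force: [0.2, 0.0, 0.3]
finger_gap: 85.4
```

Call:
jog_arm:
  targets:
    - {"tx": 0, "ty": 0, "tz": 0, "spin": 0, "gripper": 1}
    - {"tx": 0, "ty": 0, "tz": 0, "spin": 0, "gripper": 1}
    - {"tx": 0, "ty": 0, "tz": 0, "spin": 0, "gripper": 1}
    - {"tx": 0, "ty": 0, "tz": 0, "spin": 0, "gripper": 1}
    - {"tx": 0, "ty": 0, "tz": 0, "spin": 0, "gripper": 1}
    - {"tx": 0, "ty": 0, "tz": 0, "spin": 0, "gripper": 1}
    - {"tx": 0, "ty": 0, "tz": 0, "spin": 0, "gripper": 1}

```text
time_s: 14.7
ee_pos: [431.1, -76.4, 34.5]
ee_rot: [0.691, 0.164, 0.684, -0.166]
force: [-0.9, 0.4, 6.5]
finger_gap: 14.6
```

```bash
python3 go.py 429.9,-76.9,34
```

```text
t 14.7 pos [431.1 -76.4  34.5] gap 14.6 F [-0.9  0.4  6.5] tilt [ 0.0092 -0.0048 -0.9999] yaw 63.04
429.9,-76.9,34 tx 0.05 ty -0.10 tz -0.09 dist 0.1
```

```bash
python3 go.py 431.1,-76.4,130 455.5,159.4,130
```

```text
t 14.7 pos [431.1 -76.4  34.5] gap 14.6 F [-0.9  0.4  6.5] tilt [ 0.0092 -0.0048 -0.9999] yaw 63.04
431.1,-76.4,130 tx -9.55 ty -0.00 tz 0.10 dist 9.6
455.5,159.4,130 tx -9.64 ty 22.12 tz -8.42 dist 25.6
```

Call:
jog_arm:
  targets:
    - {"tx": -1.5, "ty": 0, "tz": 0, "spin": 0, "gripper": 1}
    - {"tx": -4, "ty": 0, "tz": 0, "spin": 0, "gripper": 1}
    - {"tx": -7, "ty": 0, "tz": 0.1, "spin": 0, "gripper": 1}
    - {"tx": -9, "ty": 2, "tz": -0.7, "spin": 0, "gripper": 1}
    - {"tx": -9.6, "ty": 5, "tz": -1.9, "spin": 0, "gripper": 1}
    - {"tx": -9.6, "ty": 8.5, "tz": -3.2, "spin": 0, "gripper": 1}
    - {"tx": -9.6, "ty": 12, "tz": -4.6, "spin": 0, "gripper": 1}
    - {"tx": -9.6, "ty": 14.5, "tz": -5.5, "spin": 0, "gripper": 1}

```text
time_s: 15.5
ee_pos: [445.1, 80.3, 128.4]
ee_rot: [0.69, 0.164, 0.685, -0.165]
force: [0.6, -1.5, -4.7]
finger_gap: 14.7
```

```bash
python3 go.py 455.5,159.4,130
```

```text
t 15.5 pos [445.1  80.3 128.4] gap 14.7 F [ 0.6 -1.5 -4.7] tilt [ 0.0059 -0.0039 -1.    ] yaw 63.08
455.5,159.4,130 tx -0.19 ty 7.52 tz -2.65 dist 8.0
```

Call:
jog_arm:
  targets:
    - {"tx": 0, "ty": 3, "tz": -1.1, "spin": 0, "gripper": 1}
    - {"tx": 0, "ty": 6, "tz": -2.1, "spin": 0, "gripper": 1}
    - {"tx": 0, "ty": 7.5, "tz": -2.65, "spin": 0, "gripper": 1}
    - {"tx": 0, "ty": 7.5, "tz": -2.65, "spin": 0, "gripper": 1}
    - {"tx": 3, "ty": 7.5, "tz": -2.65, "spin": 0, "gripper": 1}
    - {"tx": 6, "ty": 7.5, "tz": -2.65, "spin": 0, "gripper": 1}
    - {"tx": 7, "ty": 7.5, "tz": -2.65, "spin": 0, "gripper": 1}
    - {"tx": 7, "ty": 7.5, "tz": -2.65, "spin": 0, "gripper": 1}

```text
time_s: 16.3
ee_pos: [452.8, 157.9, 55.6]
ee_rot: [0.688, 0.163, 0.688, -0.167]
force: [0.2, 0.5, -5.6]
finger_gap: 14.5
```

```bash
python3 go.py 455.5,159.4,38.5;python3 -c "
from h import *
im=ctrl.grab_frame('scene')[:,:,::-1]; cv2.imwrite('pics/s7c.png',cv2.resize(im[200:300,165:275],None,fx=6,fy=6,interpolation=cv2.INTER_CUBIC))"; python3 go.py 455.5,159.4,38.5
```

```text
t 16.3 pos [452.8 157.9  55.6] gap 14.5 F [ 0.2  0.5 -5.6] tilt [-0.001  -0.0051 -1.    ] yaw 63.04
455.5,159.4,38.5 tx 1.71 ty 0.26 tz 0.17 dist 1.7
t 16.35 pos [454.7 158.3  57.3] gap 14.2 F [-0.   0.1 -4.3] tilt [ 0.003  -0.0044 -1.    ] yaw 63.04
455.5,159.4,38.5 tx 1.88 ty 0.14 tz 0.01 dist 1.9
```

View pics/s7c.png

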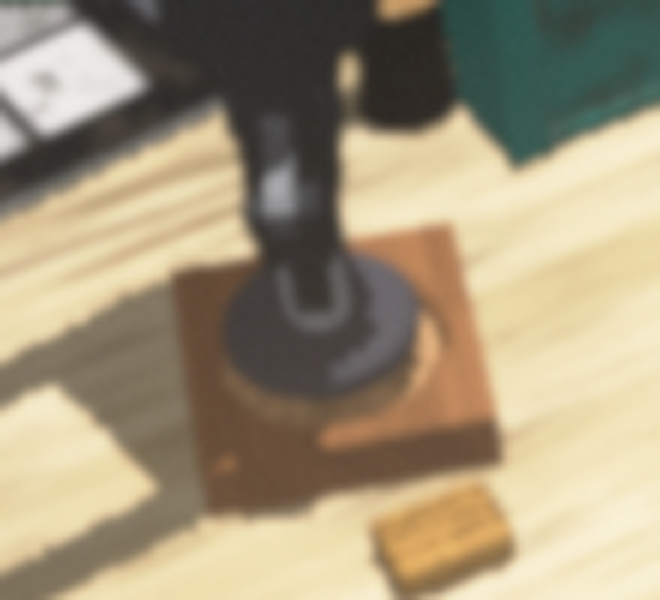

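Run:
```python
from h import *
ang=np.linspace(0,6.28,60)
for c in [(454.7,159.8),(453.7,158.7)]:
  for z in(46.8,34.8,26):
    r=36 if z>30 else 44
    P=proj('scene',np.c_[c[0]+r*np.cos(ang),c[1]+r*np.sin(ang),z+0*ang]); P=(P-[165,200]+.5)*6
    print(c,z,'x',P[:,0].min().round(),P[:,0].max().round(),'y',P[:,1].min().round(),P[:,1].max().round())
```

```text
(454.7, 159.8) 46.8 x 226.0 424.0 y 235.0 373.0
(454.7, 159.8) 34.8 x 231.0 428.0 y 259.0 396.0
(454.7, 159.8) 26 x 212.0 452.0 y 261.0 429.0
(453.7, 158.7) 46.8 x 225.0 423.0 y 238.0 376.0
(453.7, 158.7) 34.8 x 229.0 427.0 y 262.0 399.0
(453.7, 158.7) 26 x 211.0 451.0 y 264.0 432.0
```

Projecting the head's outline puts the die within about 1 mm of centre, so I'll lower it.

Call:
jog_arm:
  targets:
    - {"tx": 0.5, "ty": 0.1, "tz": 0.1, "spin": 0, "gripper": 1}
    - {"tx": 1.0, "ty": 0.1, "tz": 0.1, "spin": 0, "gripper": 1}
    - {"tx": 1.5, "ty": 0.1, "tz": 0.1, "spin": 0, "gripper": 1}
    - {"tx": 1.8, "ty": 0.1, "tz": 0.1, "spin": 0, "gripper": 1}
    - {"tx": 1.9, "ty": 0.1, "tz": 0.1, "spin": 0, "gripper": 1}
    - {"tx": 1.9, "ty": 0.1, "tz": 0.1, "spin": 0, "gripper": 1}

```text
time_s: 16.95
ee_pos: [456.3, 158.7, 38.7]
ee_rot: [0.689, 0.163, 0.686, -0.166]
force: [-1.6, 0.0, -1.4]
finger_gap: 14.5
```

Call:
jog_arm:
  targets:
    - {"tx": 0.1, "ty": 0, "tz": 0, "spin": 0, "gripper": 1}
    - {"tx": 0.1, "ty": 0, "tz": 0, "spin": 0, "gripper": 1}

```text
time_s: 17.15
ee_pos: [456.2, 158.7, 38.6]
ee_rot: [0.689, 0.163, 0.686, -0.166]
force: [-4.2, -0.6, 5.3]
finger_gap: 14.9
```

Call:
jog_arm:
  targets:
    - {"tx": 0, "ty": 0, "tz": 0, "spin": 0, "gripper": 0}
    - {"tx": 0, "ty": 0, "tz": 0, "spin": 0, "gripper": -1}
    - {"tx": 0, "ty": 0, "tz": 0, "spin": 0, "gripper": -1}
    - {"tx": -2, "ty": 0, "tz": 0, "spin": 0, "gripper": -1}
    - {"tx": -5, "ty": 0, "tz": 0, "spin": 0, "gripper": -1}
    - {"tx": -9, "ty": 0, "tz": 0, "spin": 0, "gripper": -1}
    - {"tx": -12, "ty": 0, "tz": 0, "spin": 0, "gripper": -1}
    - {"tx": -12, "ty": 0, "tz": 0, "spin": 0, "gripper": -1}

```text
time_s: 17.95
ee_pos: [460.3, 160.1, 164.1]
ee_rot: [0.693, 0.165, 0.682, -0.164]
force: [1.1, -0.2, -0.5]
finger_gap: 85.1
```

```bash
python3 go.py 439.8,-319,160
```

```text
t 17.95 pos [460.3 160.1 164.1] gap 85.1 F [ 1.1 -0.2 -0.5] tilt [ 0.0148 -0.0027 -0.9999] yaw 63.07
439.8,-319,160 tx 0.51 ty -43.64 tz 19.86 dist 48.0
```

Call:
jog_arm:
  targets:
    - {"tx": 0.1, "ty": -4, "tz": 1.8, "spin": 0, "gripper": -1}
    - {"tx": 0.3, "ty": -43.6, "tz": 19.9, "spin": 0, "gripper": -1}
    - {"tx": 0.5, "ty": -43.6, "tz": 19.9, "spin": 0, "gripper": -1}
    - {"tx": 0.5, "ty": -43.6, "tz": 19.9, "spin": 0, "gripper": -1}
    - {"tx": 0.5, "ty": -43.6, "tz": 19.9, "spin": 0, "gripper": -1}
    - {"tx": 0.5, "ty": -43.6, "tz": 19.9, "spin": 0, "gripper": -1}
    - {"tx": 0.5, "ty": -43.6, "tz": 19.9, "spin": 0, "gripper": -1}
    - {"tx": 0.5, "ty": -43.6, "tz": 19.9, "spin": 0, "gripper": -1}

```text
time_s: 18.75
ee_pos: [443.1, -235.4, 160.0]
ee_rot: [0.693, 0.165, 0.682, -0.164]
force: [1.1, 0.6, 0.5]
finger_gap: 85.4
```

```bash
python3 go.py 439.8,-319,150; python3 -c "
from h import *
im=ctrl.grab_frame('scene')[:,:,::-1]; cv2.imwrite('pics/s8c.png',cv2.resize(im[190:390,160:430],None,fx=2.8,fy=2.8,interpolation=cv2.INTER_CUBIC))"; python3 go.py 439.8,-319,150
```

```text
t 18.75 pos [ 443.1 -235.4  160. ] gap 85.4 F [1.1 0.6 0.5] tilt [ 0.0146 -0.0022 -0.9999] yaw 63.04
439.8,-319,150 tx 1.01 ty -7.61 tz 3.48 dist 8.4
t 18.8 pos [ 443.2 -243.6  160.7] gap 85.4 F [ 0.7 -6.8  0.7] tilt [ 0.0157 -0.0106 -0.9998] yaw 62.77
439.8,-319,150 tx 1.15 ty -6.86 tz 3.12 dist 7.6
```

View pics/s8c.png

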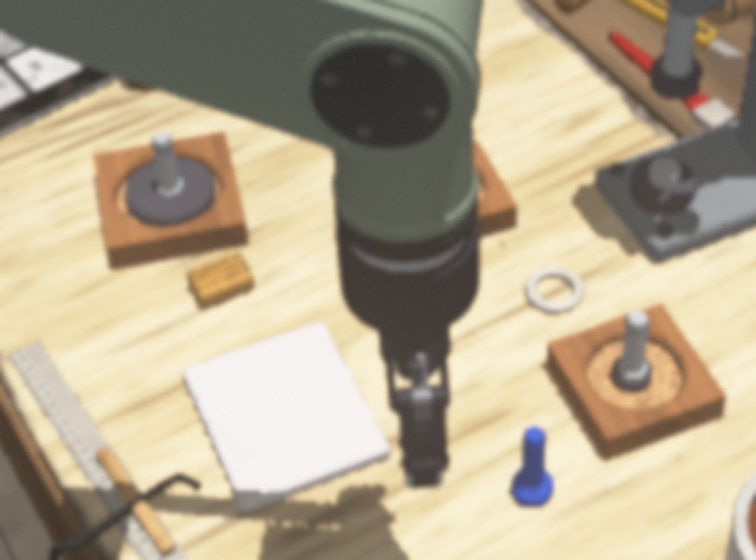

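Die d is down in recess D (crop (168,190)). I'll let the arm settle before the next move.

```bash
python3 go.py; for i in 1 2 3 4; do python3 -c "
from h import *
ctrl.grab_frame('scene')"; python3 go.py 439.8,-319,150;done
```

```text
t 18.8 pos [ 443.2 -243.6  160.7] gap 85.4 F [ 0.7 -6.8  0.7] tilt [ 0.0157 -0.0106 -0.9998] yaw 62.77
t 18.85 pos [ 443.5 -239.5  160.6] gap 85.7 F [ 0.9 -0.2 -0.7] tilt [ 0.0157 -0.006  -0.9999] yaw 62.66
439.8,-319,150 tx 1.10 ty -7.23 tz 3.30 dist 8.0
t 18.9 pos [ 443.3 -236.3  160.1] gap 85.7 F [ 0.5  0.7 -0.1] tilt [ 0.0145 -0.0027 -0.9999] yaw 62.76
439.8,-319,150 tx 1.03 ty -7.52 tz 3.46 dist 8.3
t 18.95 pos [ 443.2 -234.1  159.8] gap 85.6 F [-0.3 -0.1  0.3] tilt [ 0.0137 -0.0012 -0.9999] yaw 62.9
439.8,-319,150 tx 0.98 ty -7.71 tz 3.56 dist 8.6
t 19.0 pos [ 443.2 -232.9  159.7] gap 85.0 F [-0.4 -0.2 -0.4] tilt [ 1.330e-02 -9.000e-04 -9.999e-01] yaw 63.01
439.8,-319,150 tx 0.97 ty -7.83 tz 3.59 dist 8.7
```

Call:
jog_arm:
  targets:
    - {"tx": 0.4, "ty": -3.5, "tz": 1.6, "spin": 0, "gripper": -1}
    - {"tx": 0.8, "ty": -6.5, "tz": 3, "spin": 0, "gripper": -1}
    - {"tx": 1, "ty": -7.8, "tz": 3.6, "spin": 0, "gripper": -1}
    - {"tx": 1, "ty": -7.8, "tz": 3.6, "spin": 0, "gripper": -1}
    - {"tx": 1, "ty": -7.8, "tz": 3.6, "spin": 0, "gripper": -1}
    - {"tx": 4, "ty": -7.8, "tz": 3.5, "spin": 0, "gripper": -1}

```text
time_s: 19.6
ee_pos: [442.9, -319.3, 123.9]
ee_rot: [0.695, 0.163, 0.68, -0.165]
force: [1.4, -1.3, 0.6]
finger_gap: 85.3
```

```bash
python3 go.py 439.8,-319,48
```

```text
t 19.6 pos [ 442.9 -319.3  123.9] gap 85.3 F [ 1.4 -1.3  0.6] tilt [ 0.0208 -0.0074 -0.9998] yaw 63.13
439.8,-319,48 tx 7.58 ty -0.14 tz -0.46 dist 7.6
```

```bash
for i in 1 2 3 4 5; do python3 -c "
from h import *
ctrl.grab_frame('scene')"; python3 go.py 439.8,-319,48;done
```

```text
t 19.65 pos [ 438.5 -315.   116.2] gap 85.3 F [-1.3  2.1 -4.4] tilt [ 0.0105  0.0027 -0.9999] yaw 63.12
439.8,-319,48 tx 6.82 ty -0.35 tz 0.24 dist 6.8
t 19.7 pos [ 437.5 -314.   116.4] gap 85.8 F [-0.5  0.4 -1.5] tilt [ 0.0076  0.0056 -1.    ] yaw 63.12
439.8,-319,48 tx 6.84 ty -0.40 tz 0.41 dist 6.9
t 19.75 pos [ 438.3 -315.   118. ] gap 85.4 F [-0.2  0.1 -0.1] tilt [ 0.0094  0.0036 -0.9999] yaw 63.12
439.8,-319,48 tx 7.00 ty -0.34 tz 0.27 dist 7.0
t 19.8 pos [ 439.2 -316.3  119.4] gap 85.5 F [-0.2 -0.6  0.4] tilt [ 0.0118  0.0012 -0.9999] yaw 63.11
439.8,-319,48 tx 7.14 ty -0.26 tz 0.10 dist 7.1
t 19.85 pos [ 439.9 -317.3  120.3] gap 85.5 F [ 0.7 -0.8  0.5] tilt [ 1.350e-02 -6.000e-04 -9.999e-01] yaw 63.09
439.8,-319,48 tx 7.23 ty -0.20 tz -0.02 dist 7.2
```

Call:
jog_arm:
  targets:
    - {"tx": 2.5, "ty": -0.1, "tz": 0, "spin": 0, "gripper": -1}
    - {"tx": 5, "ty": -0.2, "tz": 0, "spin": 0, "gripper": -1}
    - {"tx": 6.5, "ty": -0.2, "tz": 0, "spin": 0, "gripper": -1}
    - {"tx": 7.2, "ty": -0.2, "tz": 0, "spin": 0, "gripper": -1}
    - {"tx": 7.2, "ty": -0.2, "tz": 0, "spin": 0, "gripper": -1}
    - {"tx": 7.2, "ty": -0.2, "tz": 0, "spin": 0, "gripper": -1}
    - {"tx": 7.2, "ty": -0.2, "tz": 0, "spin": 0, "gripper": -1}

```text
time_s: 20.55
ee_pos: [440.8, -319.9, 49.6]
ee_rot: [0.693, 0.165, 0.682, -0.164]
force: [0.5, -0.1, 0.1]
finger_gap: 85.0
```

```bash
python3 go.py 439.8,-319,48
```

```text
t 20.55 pos [ 440.8 -319.9   49.6] gap 85.0 F [ 0.5 -0.1  0.1] tilt [ 0.0153 -0.0025 -0.9999] yaw 63.1
439.8,-319,48 tx 0.16 ty 0.04 tz -0.14 dist 0.2
```

Call:
jog_arm:
  targets:
    - {"tx": 0, "ty": 0, "tz": -0.1, "spin": 0, "gripper": 1}
    - {"tx": 0, "ty": 0, "tz": -0.1, "spin": 0, "gripper": 1}
    - {"tx": 0, "ty": 0, "tz": -0.1, "spin": 0, "gripper": 1}
    - {"tx": 0, "ty": 0, "tz": -0.1, "spin": 0, "gripper": 1}
    - {"tx": 0, "ty": 0, "tz": -0.1, "spin": 0, "gripper": 1}
    - {"tx": 0, "ty": 0, "tz": -0.1, "spin": 0, "gripper": 1}
    - {"tx": 0, "ty": 0, "tz": -0.1, "spin": 0, "gripper": 1}

```text
time_s: 21.25
ee_pos: [440.0, -319.4, 49.8]
ee_rot: [0.693, 0.165, 0.682, -0.164]
force: [-0.3, 1.3, 2.4]
finger_gap: 14.6
```

```bash
python3 go.py 439.8,-319,48 439,-319,130 430,-75,130
```

```text
t 21.25 pos [ 440.  -319.4   49.8] gap 14.6 F [-0.3  1.3  2.4] tilt [ 0.0153 -0.0024 -0.9999] yaw 63.1
439.8,-319,48 tx 0.18 ty 0.03 tz -0.04 dist 0.2
439,-319,130 tx -8.02 ty 0.03 tz 0.01 dist 8.0
430,-75,130 tx -8.09 ty 21.38 tz -11.83 dist 25.7
```

Call:
jog_arm:
  targets:
    - {"tx": -1.5, "ty": 0, "tz": 0, "spin": 0, "gripper": 1}
    - {"tx": -4, "ty": 0, "tz": 0, "spin": 0, "gripper": 1}
    - {"tx": -7, "ty": 0, "tz": 0, "spin": 0, "gripper": 1}
    - {"tx": -8, "ty": 3, "tz": -1.7, "spin": 0, "gripper": 1}
    - {"tx": -8.1, "ty": 7, "tz": -3.9, "spin": 0, "gripper": 1}
    - {"tx": -8.1, "ty": 11, "tz": -6.1, "spin": 0, "gripper": 1}
    - {"tx": -8.1, "ty": 14, "tz": -7.7, "spin": 0, "gripper": 1}
    - {"tx": -8.1, "ty": 16, "tz": -8.9, "spin": 0, "gripper": 1}

```text
time_s: 22.05
ee_pos: [430.2, -133.4, 128.9]
ee_rot: [0.692, 0.165, 0.683, -0.163]
force: [-0.9, -0.2, -3.3]
finger_gap: 14.1
```

```bash
python3 -c "
from h import *
ctrl.grab_frame('scene')"; python3 go.py 430,-75,130 430,-75,36
```

```text
t 22.1 pos [ 429.3 -130.4  128.5] gap 14.5 F [-2.1  2.4 -3.6] tilt [ 0.0112  0.0032 -0.9999] yaw 63.24
430,-75,130 tx -0.13 ty 4.98 tz -2.43 dist 5.5
430,-75,36 tx 9.27 ty 4.91 tz -2.51 dist 10.8
```

Call:
jog_arm:
  targets:
    - {"tx": 0, "ty": 2.5, "tz": -1.2, "spin": 0, "gripper": 1}
    - {"tx": 0.5, "ty": 4.5, "tz": -2.3, "spin": 0, "gripper": 1}
    - {"tx": 3, "ty": 4.9, "tz": -2.5, "spin": 0, "gripper": 1}
    - {"tx": 6, "ty": 4.9, "tz": -2.5, "spin": 0, "gripper": 1}
    - {"tx": 8, "ty": 4.9, "tz": -2.5, "spin": 0, "gripper": 1}
    - {"tx": 9, "ty": 4.9, "tz": -2.5, "spin": 0, "gripper": 1}
    - {"tx": 9, "ty": 4.9, "tz": -2.5, "spin": 0, "gripper": 1}
    - {"tx": 9, "ty": 4.9, "tz": -2.5, "spin": 0, "gripper": 1}

```text
time_s: 22.9
ee_pos: [430.4, -75.4, 38.8]
ee_rot: [0.692, 0.166, 0.684, -0.162]
force: [0.9, -0.8, -3.8]
finger_gap: 14.2
```

```bash
python3 go.py 430,-75,36
```

```text
t 22.9 pos [430.4 -75.4  38.8] gap 14.2 F [ 0.9 -0.8 -3.8] tilt [ 0.0116  0.0029 -0.9999] yaw 63.24
430,-75,36 tx 0.28 ty 0.02 tz -0.06 dist 0.3
```

Call:
jog_arm:
  targets:
    - {"tx": 0.2, "ty": 0, "tz": 0, "spin": 0, "gripper": 1}
    - {"tx": 0.4, "ty": 0, "tz": 0, "spin": 0, "gripper": 1}
    - {"tx": 0.45, "ty": 0, "tz": 0, "spin": 0, "gripper": 1}

```text
time_s: 23.2
ee_pos: [431.4, -75.9, 35.7]
ee_rot: [0.692, 0.165, 0.684, -0.162]
force: [-4.2, 2.0, 9.8]
finger_gap: 14.7
```

Contact. I release c, then go for a, which is in block C at (650.4,-185).

Call:
jog_arm:
  targets:
    - {"tx": 0, "ty": 0, "tz": 0, "spin": 0, "gripper": 0}
    - {"tx": 0, "ty": 0, "tz": 0, "spin": 0, "gripper": -1}
    - {"tx": 0, "ty": 0, "tz": 0, "spin": 0, "gripper": -1}
    - {"tx": -2, "ty": 0, "tz": 0, "spin": 0, "gripper": -1}
    - {"tx": -5, "ty": 0, "tz": 0, "spin": 0, "gripper": -1}
    - {"tx": -9, "ty": 0, "tz": 0, "spin": 0, "gripper": -1}
    - {"tx": -11.5, "ty": 0, "tz": 0, "spin": 0, "gripper": -1}
    - {"tx": -11.5, "ty": 0, "tz": 0, "spin": 0, "gripper": -1}

```text
time_s: 24.0
ee_pos: [433.3, -77.4, 155.1]
ee_rot: [0.696, 0.165, 0.68, -0.162]
force: [0.2, -1.2, 0.2]
finger_gap: 85.5
```

```bash
for i in 1 2 3; do python3 -c "
from h import *
ctrl.grab_frame('scene')"; python3 go.py 650.4,-185,140;done
```

```text
t 24.05 pos [431.6 -76.8 152.7] gap 85.4 F [ 0.6 -0.1 -0.5] tilt [ 1.800e-02  3.000e-04 -9.998e-01] yaw 63.24
650.4,-185,140 tx 1.67 ty 0.18 tz 24.39 dist 24.4
t 24.1 pos [430.1 -76.2 151. ] gap 85.3 F [ 0.7 -0.6 -0.2] tilt [ 0.0143  0.0018 -0.9999] yaw 63.24
650.4,-185,140 tx 1.39 ty 0.19 tz 24.55 dist 24.6
t 24.15 pos [429.2 -75.8 149.9] gap 85.6 F [-0.2  0.3 -0.4] tilt [ 0.0118  0.0028 -0.9999] yaw 63.23
650.4,-185,140 tx 1.22 ty 0.21 tz 24.65 dist 24.7
```

Call:
jog_arm:
  targets:
    - {"tx": 0.3, "ty": 0.1, "tz": 4, "spin": 0, "gripper": -1}
    - {"tx": 0.6, "ty": 0.2, "tz": 9, "spin": 0, "gripper": -1}
    - {"tx": 1.2, "ty": 0.2, "tz": 14, "spin": 0, "gripper": -1}
    - {"tx": 1.2, "ty": 0.2, "tz": 19, "spin": 0, "gripper": -1}
    - {"tx": 1.2, "ty": 0.2, "tz": 23, "spin": 0, "gripper": -1}
    - {"tx": 1.2, "ty": 0.2, "tz": 24.6, "spin": 0, "gripper": -1}
    - {"tx": 1.2, "ty": 0.2, "tz": 24.6, "spin": 0, "gripper": -1}
    - {"tx": 1.2, "ty": 0.2, "tz": 24.6, "spin": 0, "gripper": -1}

```text
time_s: 24.95
ee_pos: [648.1, -184.1, 137.3]
ee_rot: [0.69, 0.166, 0.686, -0.161]
force: [-0.1, -0.2, -1.0]
finger_gap: 85.9
```

```bash
python3 -c "
from h import *
im=ctrl.grab_frame('scene')[:,:,::-1]; cv2.imwrite('pics/s9.png',im); cv2.imwrite('pics/s9c.png',cv2.resize(im[180:480,160:460],None,fx=2,fy=2,interpolation=cv2.INTER_CUBIC))
im=ctrl.grab_frame('top')[:,:,::-1]; cv2.imwrite('pics/t9.png',im); cv2.imwrite('pics/t9c.png',cv2.resize(im[180:320,210:450],None,fx=3.3,fy=3.3,interpolation=cv2.INTER_CUBIC))";python3 go.py 650.4,-185,38
```

```text
t 25.05 pos [ 648.1 -183.8  138.6] gap 85.2 F [ 0.3 -0.7 -0.1] tilt [ 0.0085  0.0043 -1.    ] yaw 63.25
650.4,-185,38 tx 10.06 ty -0.08 tz 0.21 dist 10.1
```

View pics/s9c.png

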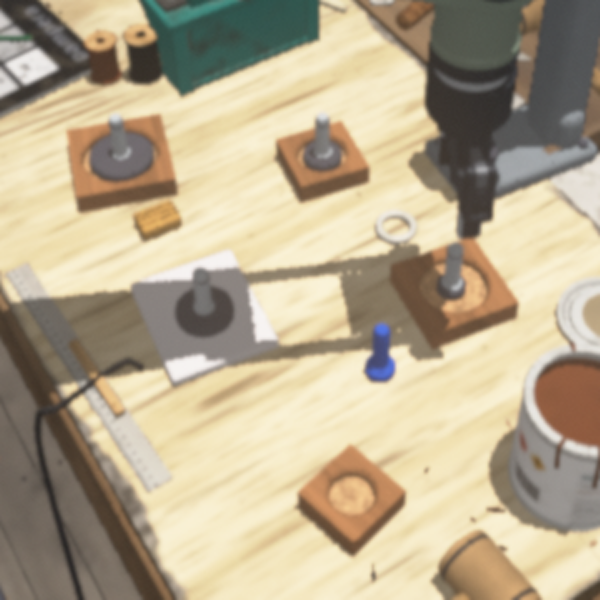

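View pics/t9c.png

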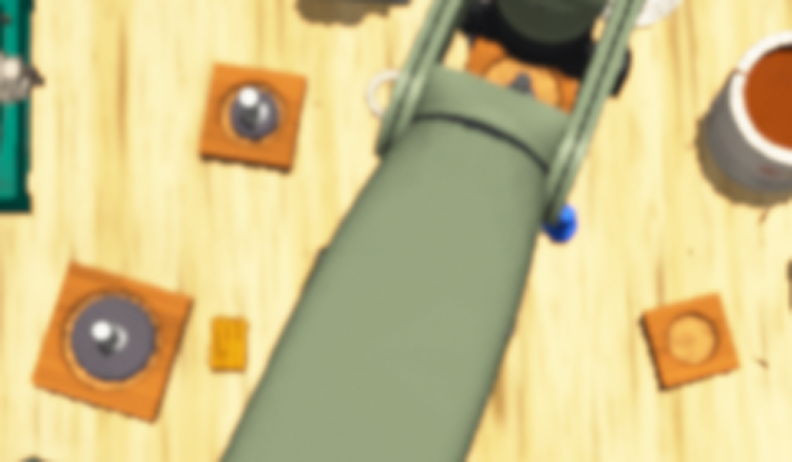

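Dies d and b are seated (top crop (112,338) and (250,113)), c stands on the board (scene crop (203,310)), A is empty and its position unchanged (top crop (691,340)), and the hand is over a. Next I grasp a.

Call:
jog_arm:
  targets:
    - {"tx": 3, "ty": -0.1, "tz": 0.2, "spin": 0, "gripper": -1}
    - {"tx": 6, "ty": -0.1, "tz": 0.2, "spin": 0, "gripper": -1}
    - {"tx": 8.5, "ty": -0.1, "tz": 0.2, "spin": 0, "gripper": -1}
    - {"tx": 10, "ty": -0.1, "tz": 0.2, "spin": 0, "gripper": -1}
    - {"tx": 10, "ty": -0.1, "tz": 0.2, "spin": 0, "gripper": -1}
    - {"tx": 10, "ty": -0.1, "tz": 0.2, "spin": 0, "gripper": -1}
    - {"tx": 10, "ty": -0.1, "tz": 0.2, "spin": 0, "gripper": -1}

```text
time_s: 25.75
ee_pos: [651.7, -185.7, 40.9]
ee_rot: [0.692, 0.165, 0.684, -0.162]
force: [0.5, -1.2, -0.3]
finger_gap: 85.4
```

```bash
python3 go.py 650.4,-185,38
python3 - <<'E'
from h import *
im=cv2.imread('pics/t9.png');a=cv2.resize(im[265:301,401:437],None,fx=10,fy=10,interpolation=cv2.INTER_CUBIC)
im=cv2.imread('pics/s9.png');b=cv2.resize(im[405:450,313:358],None,fx=8,fy=8,interpolation=cv2.INTER_CUBIC)
cv2.imwrite('pics/A2.png',np.hstack([a,b]))
E
```

```text
t 25.75 pos [ 651.7 -185.7   40.9] gap 85.4 F [ 0.5 -1.2 -0.3] tilt [ 0.0119  0.0027 -0.9999] yaw 63.26
650.4,-185,38 tx 0.28 ty 0.01 tz -0.15 dist 0.3
```

View pics/A2.png

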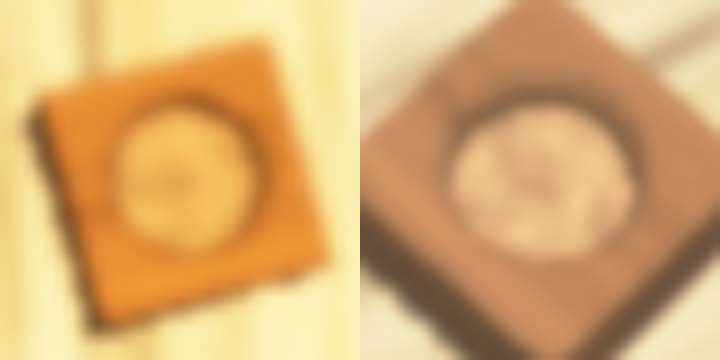

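Run:
```python
from h import *
print(onplane('top',[(401+186.5/10-.45,265+179/10-.45)],26),onplane('scene',[(313+185/8-.44,405+173/8-.44)],26))
```

```text
[[ 440.59283748 -319.40780986   26.        ]] [[ 440.29369377 -321.07484173   26.        ]]
```

Call:
jog_arm:
  targets:
    - {"tx": 0.1, "ty": 0, "tz": -0.1, "spin": 0, "gripper": 1}
    - {"tx": 0.1, "ty": 0, "tz": -0.1, "spin": 0, "gripper": 1}
    - {"tx": 0.1, "ty": 0, "tz": -0.1, "spin": 0, "gripper": 1}
    - {"tx": 0.1, "ty": 0, "tz": -0.1, "spin": 0, "gripper": 1}
    - {"tx": 0.1, "ty": 0, "tz": -0.1, "spin": 0, "gripper": 1}
    - {"tx": 0.1, "ty": 0, "tz": -0.1, "spin": 0, "gripper": 1}
    - {"tx": 0.1, "ty": 0, "tz": -0.1, "spin": 0, "gripper": 1}

```text
time_s: 26.45
ee_pos: [650.9, -185.3, 40.0]
ee_rot: [0.692, 0.165, 0.684, -0.162]
force: [0.1, 0.8, 1.7]
finger_gap: 14.7
```

```bash
python3 go.py 650.4,-185,38 651,-185,140 440,-319.8,140
```

```text
t 26.45 pos [ 650.9 -185.3   40. ] gap 14.7 F [0.1 0.8 1.7] tilt [ 0.0121  0.0027 -0.9999] yaw 63.26
650.4,-185,38 tx 0.20 ty 0.00 tz -0.06 dist 0.2
651,-185,140 tx -9.99 ty 0.11 tz 0.09 dist 10.0
440,-319.8,140 tx -10.29 ty -21.43 tz -12.68 dist 26.9
```

Call:
jog_arm:
  targets:
    - {"tx": -1.5, "ty": 0, "tz": 0, "spin": 0, "gripper": 1}
    - {"tx": -4, "ty": 0, "tz": 0, "spin": 0, "gripper": 1}
    - {"tx": -7.5, "ty": 0, "tz": 0, "spin": 0, "gripper": 1}
    - {"tx": -10, "ty": -2, "tz": -1.2, "spin": 0, "gripper": 1}
    - {"tx": -10.3, "ty": -5, "tz": -3, "spin": 0, "gripper": 1}
    - {"tx": -10.3, "ty": -8.5, "tz": -5, "spin": 0, "gripper": 1}
    - {"tx": -10.3, "ty": -12, "tz": -7.1, "spin": 0, "gripper": 1}
    - {"tx": -10.3, "ty": -15, "tz": -8.9, "spin": 0, "gripper": 1}

```text
time_s: 27.25
ee_pos: [501.0, -280.2, 141.8]
ee_rot: [0.692, 0.165, 0.684, -0.162]
force: [-0.0, -0.1, -0.8]
finger_gap: 14.2
```

```bash
python3 go.py 440.9,-320.5,140 440.9,-320.5,57
```

```text
t 27.25 pos [ 501.  -280.2  141.8] gap 14.2 F [-0.  -0.1 -0.8] tilt [ 0.0121  0.0021 -0.9999] yaw 63.25
440.9,-320.5,140 tx 0.10 ty -6.31 tz -3.55 dist 7.2
440.9,-320.5,57 tx 8.40 ty -6.37 tz -3.64 dist 11.1
```

Call:
jog_arm:
  targets:
    - {"tx": 0.1, "ty": -3, "tz": -1.7, "spin": 0, "gripper": 1}
    - {"tx": 0.1, "ty": -5.5, "tz": -3.1, "spin": 0, "gripper": 1}
    - {"tx": 0.5, "ty": -6.4, "tz": -3.6, "spin": 0, "gripper": 1}
    - {"tx": 3, "ty": -6.4, "tz": -3.6, "spin": 0, "gripper": 1}
    - {"tx": 6, "ty": -6.4, "tz": -3.6, "spin": 0, "gripper": 1}
    - {"tx": 8.2, "ty": -6.4, "tz": -3.6, "spin": 0, "gripper": 1}
    - {"tx": 8.2, "ty": -6.4, "tz": -3.6, "spin": 0, "gripper": 1}
    - {"tx": 8.2, "ty": -6.4, "tz": -3.6, "spin": 0, "gripper": 1}

```text
time_s: 28.05
ee_pos: [441.4, -320.6, 59.1]
ee_rot: [0.692, 0.165, 0.684, -0.161]
force: [0.1, 0.4, -1.6]
finger_gap: 14.3
```

```bash
python3 -c "
from h import *
im=ctrl.grab_frame('scene')[:,:,::-1]; cv2.imwrite('pics/s10c.png',cv2.resize(im[380:480,280:390],None,fx=6,fy=6,interpolation=cv2.INTER_CUBIC))"; python3 go.py 440.9,-320.5,40
```

```text
t 28.1 pos [ 442.1 -321.4   60.1] gap 14.2 F [ 1.   0.7 -1.2] tilt [ 1.370e-02  8.000e-04 -9.999e-01] yaw 63.28
440.9,-320.5,40 tx 2.01 ty 0.02 tz -0.17 dist 2.0
```

View pics/s10c.png

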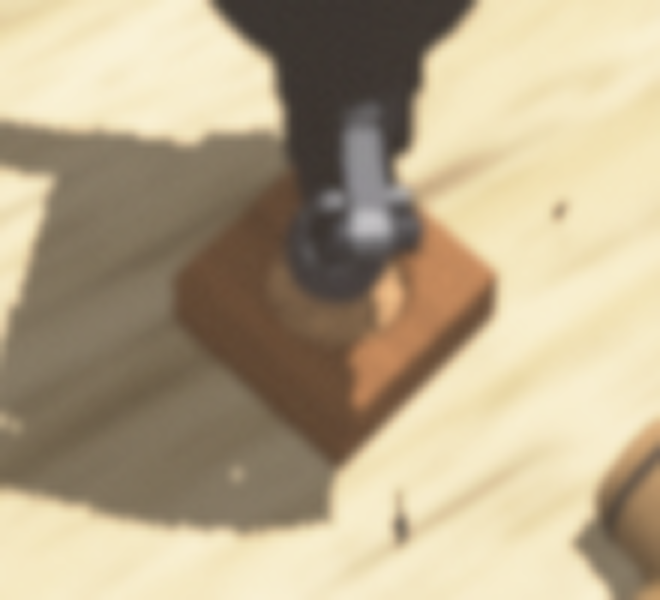

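Die a (crop (335,250)) is over recess A (crop (337,285)), and the offset is what its height would give. I'll lower it.

Call:
jog_arm:
  targets:
    - {"tx": 0.5, "ty": 0, "tz": -0.1, "spin": 0, "gripper": 1}
    - {"tx": 1.0, "ty": 0, "tz": -0.1, "spin": 0, "gripper": 1}
    - {"tx": 1.5, "ty": 0, "tz": -0.1, "spin": 0, "gripper": 1}
    - {"tx": 1.9, "ty": 0, "tz": -0.1, "spin": 0, "gripper": 1}
    - {"tx": 2.0, "ty": 0, "tz": -0.1, "spin": 0, "gripper": 1}
    - {"tx": 2.0, "ty": 0, "tz": -0.1, "spin": 0, "gripper": 1}

```text
time_s: 28.7
ee_pos: [441.5, -321.0, 40.0]
ee_rot: [0.693, 0.165, 0.683, -0.162]
force: [0.2, 0.1, -1.4]
finger_gap: 14.5
```

Call:
jog_arm:
  targets:
    - {"tx": 0.1, "ty": 0, "tz": 0, "spin": 0, "gripper": 1}
    - {"tx": 0.2, "ty": 0, "tz": 0, "spin": 0, "gripper": 1}

```text
time_s: 28.9
ee_pos: [441.7, -321.1, 39.9]
ee_rot: [0.692, 0.165, 0.683, -0.162]
force: [-4.5, 5.0, 17.8]
finger_gap: 14.4
```

Call:
jog_arm:
  targets:
    - {"tx": 0, "ty": 0, "tz": 0, "spin": 0, "gripper": 0}
    - {"tx": 0, "ty": 0, "tz": 0, "spin": 0, "gripper": -1}
    - {"tx": 0, "ty": 0, "tz": 0, "spin": 0, "gripper": -1}
    - {"tx": -2, "ty": 0, "tz": 0, "spin": 0, "gripper": -1}
    - {"tx": -5, "ty": 0, "tz": 0, "spin": 0, "gripper": -1}
    - {"tx": -9, "ty": 0, "tz": 0, "spin": 0, "gripper": -1}
    - {"tx": -11, "ty": 0, "tz": 0, "spin": 0, "gripper": -1}
    - {"tx": -11, "ty": 0, "tz": 0, "spin": 0, "gripper": -1}

```text
time_s: 29.7
ee_pos: [442.4, -323.5, 153.8]
ee_rot: [0.695, 0.163, 0.681, -0.163]
force: [0.1, -0.5, 1.2]
finger_gap: 85.3
```

```bash
python3 -c "
from h import *
im=ctrl.grab_frame('scene')[:,:,::-1]; cv2.imwrite('pics/s11.png',im); cv2.imwrite('pics/s11c.png',cv2.resize(im[180:480,160:460],None,fx=2,fy=2,interpolation=cv2.INTER_CUBIC))
im=ctrl.grab_frame('top')[:,:,::-1]; cv2.imwrite('pics/t11.png',im)
t=cv2.resize(im[265:310,305:355],(400,360),interpolation=cv2.INTER_CUBIC); s=cv2.resize(cv2.imread('pics/s11.png')[300:356,230:295],(400,360),interpolation=cv2.INTER_CUBIC)
cv2.imwrite('pics/d11.png',np.hstack([t,s]))
t=cv2.resize(im[180:236,340:396],(400,400),interpolation=cv2.INTER_CUBIC); s=cv2.resize(cv2.imread('pics/s11.png')[285:355,350:425],(400,373),interpolation=cv2.INTER_CUBIC)
s=np.vstack([s,np.zeros((27,400,3),np.uint8)]);cv2.imwrite('pics/C11.png',np.hstack([t,s]))
";python3 go.py 430,-75,140
```

```text
t 29.8 pos [ 440.1 -321.1  149.6] gap 85.4 F [-0.3  0.1 -0.3] tilt [ 0.0133  0.0011 -0.9999] yaw 63.29
430,-75,140 tx 0.97 ty 21.52 tz -11.98 dist 24.7
```

View pics/s11c.png

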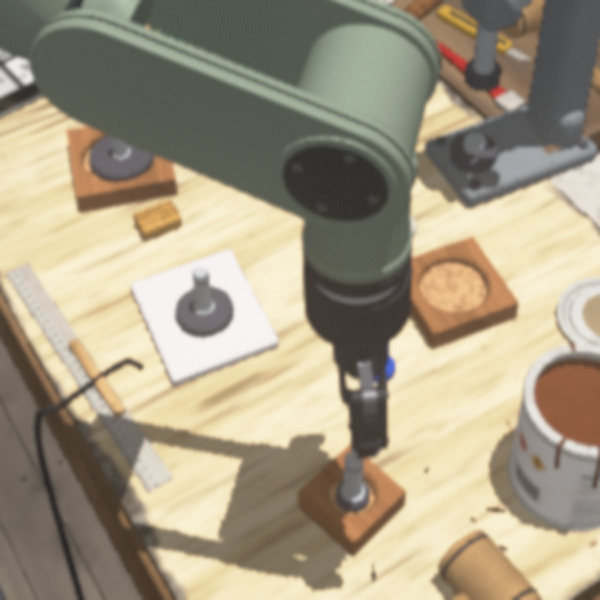

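View pics/d11.png

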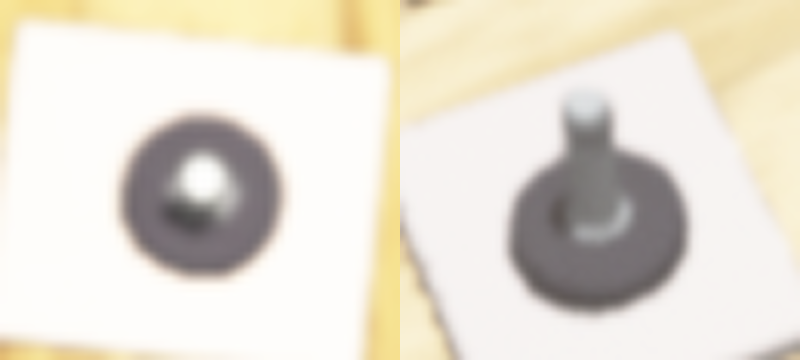

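View pics/C11.png

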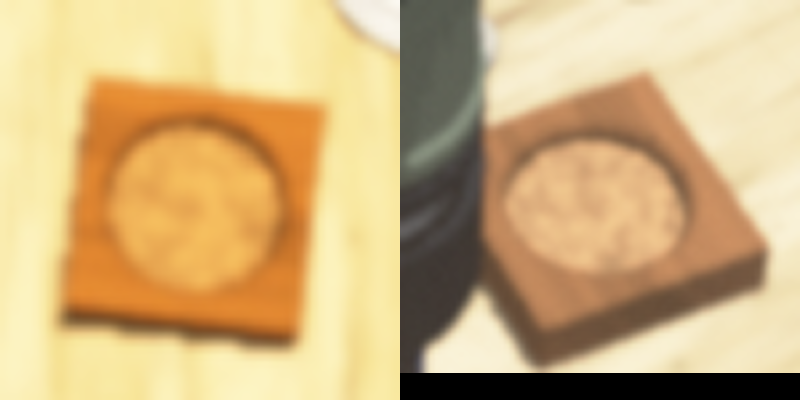

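Die a is in block A (crop (352,495)), c stands on the board, and block C is empty (crop (455,287)).

```bash
python3 - <<'E'
from h import *
print('c',onplane('top',[(305+202/8-.44,265+177/8-.44)],78),onplane('scene',[(230+186/6.154-.42,300+104/6.43-.42)],78))
print('C',onplane('top',[(340+194.5/7.143-.43,180+206.5/7.143-.43)],26),onplane('scene',[(350+197/5.333-.41,285+205/5.333-.41)],26))
E
python3 go.py 431,-76,140
```

```text
c [[431.73427093 -75.6994927   78.        ]] [[430.7892468  -76.55619593  78.        ]]
C [[ 651.59126614 -185.60094764   26.        ]] [[ 649.6286489  -189.54675145   26.        ]]
t 29.8 pos [ 440.1 -321.1  149.6] gap 85.4 F [-0.3  0.1 -0.3] tilt [ 0.0133  0.0011 -0.9999] yaw 63.29
431,-76,140 tx 0.97 ty 21.48 tz -11.85 dist 24.6
```

Call:
jog_arm:
  targets:
    - {"tx": 0.3, "ty": 4, "tz": -2.2, "spin": 0, "gripper": -1}
    - {"tx": 0.6, "ty": 8, "tz": -4.4, "spin": 0, "gripper": -1}
    - {"tx": 1, "ty": 12, "tz": -6.6, "spin": 0, "gripper": -1}
    - {"tx": 1, "ty": 16, "tz": -8.8, "spin": 0, "gripper": -1}
    - {"tx": 1, "ty": 20, "tz": -11, "spin": 0, "gripper": -1}
    - {"tx": 1, "ty": 21.5, "tz": -11.9, "spin": 0, "gripper": -1}
    - {"tx": 1, "ty": 21.5, "tz": -11.9, "spin": 0, "gripper": -1}
    - {"tx": 1, "ty": 21.5, "tz": -11.9, "spin": 0, "gripper": -1}

```text
time_s: 30.6
ee_pos: [429.7, -75.3, 138.3]
ee_rot: [0.692, 0.164, 0.684, -0.162]
force: [0.4, 0.6, 0.0]
finger_gap: 85.4
```

```bash
python3 -c "
from h import *
ctrl.grab_frame('scene')";python3 go.py 431.2,-76.1,35
```

```text
t 30.65 pos [430.1 -75.9 138.7] gap 85.3 F [ 0.6 -1.  -0.9] tilt [ 0.0115  0.0013 -0.9999] yaw 63.28
431.2,-76.1,35 tx 10.37 ty -0.03 tz 0.00 dist 10.4
```

Call:
jog_arm:
  targets:
    - {"tx": 3, "ty": 0, "tz": 0, "spin": 0, "gripper": -1}
    - {"tx": 6, "ty": 0, "tz": 0, "spin": 0, "gripper": -1}
    - {"tx": 8.5, "ty": 0, "tz": 0, "spin": 0, "gripper": -1}
    - {"tx": 10, "ty": 0, "tz": 0, "spin": 0, "gripper": -1}
    - {"tx": 10.4, "ty": 0, "tz": 0, "spin": 0, "gripper": -1}
    - {"tx": 10.4, "ty": 0, "tz": 0, "spin": 0, "gripper": -1}
    - {"tx": 10.4, "ty": 0, "tz": 0, "spin": 0, "gripper": -1}

```text
time_s: 31.35
ee_pos: [432.1, -76.7, 35.3]
ee_rot: [0.692, 0.165, 0.684, -0.162]
force: [0.3, 0.3, -0.2]
finger_gap: 85.3
```

Call:
jog_arm:
  targets:
    - {"tx": 0, "ty": 0, "tz": 0, "spin": 0, "gripper": 1}
    - {"tx": 0, "ty": 0, "tz": 0, "spin": 0, "gripper": 1}
    - {"tx": 0, "ty": 0, "tz": 0, "spin": 0, "gripper": 1}
    - {"tx": 0, "ty": 0, "tz": 0, "spin": 0, "gripper": 1}
    - {"tx": 0, "ty": 0, "tz": 0, "spin": 0, "gripper": 1}
    - {"tx": 0, "ty": 0, "tz": 0, "spin": 0, "gripper": 1}
    - {"tx": 0, "ty": 0, "tz": 0, "spin": 0, "gripper": 1}

```text
time_s: 32.05
ee_pos: [432.4, -76.6, 35.7]
ee_rot: [0.692, 0.165, 0.683, -0.162]
force: [-0.7, 1.2, 4.8]
finger_gap: 14.6
```

```bash
python3 go.py 431.2,-76.1,35 651.7,-186,130
```

```text
t 32.05 pos [432.4 -76.6  35.7] gap 14.6 F [-0.7  1.2  4.8] tilt [ 1.320e-02  7.000e-04 -9.999e-01] yaw 63.23
431.2,-76.1,35 tx 0.06 ty -0.01 tz -0.13 dist 0.1
651.7,-186,130 tx -9.15 ty 0.18 tz 24.62 dist 26.3
```

Call:
jog_arm:
  targets:
    - {"tx": -1.5, "ty": 0, "tz": 0, "spin": 0, "gripper": 1}
    - {"tx": -4, "ty": 0, "tz": 0, "spin": 0, "gripper": 1}
    - {"tx": -7.5, "ty": 0, "tz": 1, "spin": 0, "gripper": 1}
    - {"tx": -9.2, "ty": 0, "tz": 4, "spin": 0, "gripper": 1}
    - {"tx": -9.2, "ty": 0.1, "tz": 8, "spin": 0, "gripper": 1}
    - {"tx": -9.2, "ty": 0.1, "tz": 12, "spin": 0, "gripper": 1}
    - {"tx": -9.2, "ty": 0.2, "tz": 15.5, "spin": 0, "gripper": 1}
    - {"tx": -9.2, "ty": 0.2, "tz": 18, "spin": 0, "gripper": 1}

```text
time_s: 32.85
ee_pos: [593.8, -156.8, 128.2]
ee_rot: [0.692, 0.165, 0.684, -0.162]
force: [-0.1, 0.1, -2.2]
finger_gap: 14.4
```

```bash
python3 go.py 652.8,-186.6,130 652.8,-186.6,57
```

```text
t 32.85 pos [ 593.8 -156.8  128.2] gap 14.4 F [-0.1  0.1 -2.2] tilt [ 0.012   0.001  -0.9999] yaw 63.21
652.8,-186.6,130 tx -0.11 ty 0.00 tz 6.61 dist 6.6
652.8,-186.6,57 tx 7.19 ty -0.04 tz 6.54 dist 9.7
```

Call:
jog_arm:
  targets:
    - {"tx": 0, "ty": 0, "tz": 3, "spin": 0, "gripper": 1}
    - {"tx": 0, "ty": 0, "tz": 5.5, "spin": 0, "gripper": 1}
    - {"tx": 0, "ty": 0, "tz": 6.6, "spin": 0, "gripper": 1}
    - {"tx": 1.5, "ty": 0, "tz": 6.6, "spin": 0, "gripper": 1}
    - {"tx": 4.5, "ty": 0, "tz": 6.6, "spin": 0, "gripper": 1}
    - {"tx": 7, "ty": 0, "tz": 6.6, "spin": 0, "gripper": 1}
    - {"tx": 7, "ty": 0, "tz": 6.6, "spin": 0, "gripper": 1}
    - {"tx": 7, "ty": 0, "tz": 6.6, "spin": 0, "gripper": 1}

```text
time_s: 33.65
ee_pos: [651.4, -185.4, 56.7]
ee_rot: [0.69, 0.165, 0.686, -0.162]
force: [0.8, -0.2, -3.1]
finger_gap: 14.3
```

```bash
python3 -c "
from h import *
im=ctrl.grab_frame('scene')[:,:,::-1]; cv2.imwrite('pics/s12c.png',cv2.resize(im[270:370,335:445],None,fx=6,fy=6,interpolation=cv2.INTER_CUBIC))"; python3 go.py 652.8,-186.6,39.7;python3 - <<'E'
from h import *
ang=np.linspace(0,6.28,60)
for c,r,z in [((651.7,-186),29,47),((651.7,-186),37,26)]:
    P=proj('scene',np.c_[c[0]+r*np.cos(ang),c[1]+r*np.sin(ang),z+0*ang]); P=(P-[335,270]+.5)*6
    print(c,z,'x',P[:,0].min().round(),P[:,0].max().round(),'y',P[:,1].min().round(),P[:,1].max().round())
E
```

```text
t 33.7 pos [ 653.2 -186.2   58.8] gap 14.5 F [ 0.  -0.7 -2.5] tilt [ 0.0115  0.0012 -0.9999] yaw 63.22
652.8,-186.6,39.7 tx 1.91 ty -0.06 tz -0.04 dist 1.9
(651.7, -186) 47 x 226.0 405.0 y 203.0 341.0
(651.7, -186) 26 x 198.0 423.0 y 226.0 401.0
```

View pics/s12c.png

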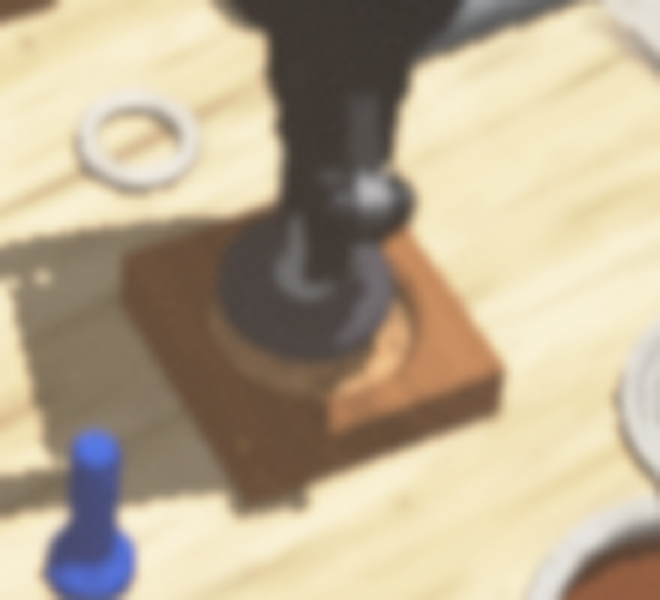

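Die c (crop (308,285)) is over recess C to within about 2 mm, and that frame was taken before the arm had settled. I'll lower it.

Call:
jog_arm:
  targets:
    - {"tx": 0.5, "ty": -0.1, "tz": 0, "spin": 0, "gripper": 1}
    - {"tx": 1.0, "ty": -0.1, "tz": 0, "spin": 0, "gripper": 1}
    - {"tx": 1.5, "ty": -0.1, "tz": 0, "spin": 0, "gripper": 1}
    - {"tx": 1.8, "ty": -0.1, "tz": 0, "spin": 0, "gripper": 1}
    - {"tx": 1.9, "ty": -0.1, "tz": 0, "spin": 0, "gripper": 1}
    - {"tx": 1.9, "ty": -0.1, "tz": 0, "spin": 0, "gripper": 1}

```text
time_s: 34.3
ee_pos: [653.0, -187.1, 39.8]
ee_rot: [0.692, 0.165, 0.684, -0.162]
force: [0.2, -0.7, -2.9]
finger_gap: 14.5
```

Call:
jog_arm:
  targets:
    - {"tx": 0.1, "ty": 0, "tz": 0, "spin": 0, "gripper": 1}
    - {"tx": 0.15, "ty": 0, "tz": 0, "spin": 0, "gripper": 1}

```text
time_s: 34.5
ee_pos: [653.4, -187.2, 39.7]
ee_rot: [0.692, 0.165, 0.684, -0.162]
force: [-3.9, 1.9, 7.0]
finger_gap: 14.7
```

Seated. I release, rise, and pull the hand back clear.

Call:
jog_arm:
  targets:
    - {"tx": 0, "ty": 0, "tz": 0, "spin": 0, "gripper": 0}
    - {"tx": 0, "ty": 0, "tz": 0, "spin": 0, "gripper": -1}
    - {"tx": 0, "ty": 0, "tz": 0, "spin": 0, "gripper": -1}
    - {"tx": -2, "ty": 0, "tz": 0, "spin": 0, "gripper": -1}
    - {"tx": -5, "ty": 0, "tz": 0, "spin": 0, "gripper": -1}
    - {"tx": -9, "ty": 0, "tz": 0, "spin": 0, "gripper": -1}
    - {"tx": -12, "ty": 0, "tz": 0, "spin": 0, "gripper": -1}
    - {"tx": -14, "ty": 0, "tz": 0, "spin": 0, "gripper": -1}

```text
time_s: 35.3
ee_pos: [653.2, -187.9, 183.3]
ee_rot: [0.694, 0.165, 0.682, -0.163]
force: [0.2, -0.8, 0.4]
finger_gap: 85.2
```

Call:
jog_arm:
  targets:
    - {"tx": 0, "ty": 0, "tz": -3, "spin": 0, "gripper": -1}
    - {"tx": 0, "ty": 0, "tz": -7, "spin": 0, "gripper": -1}
    - {"tx": 0, "ty": 0, "tz": -11, "spin": 0, "gripper": -1}
    - {"tx": 0, "ty": 0, "tz": -15, "spin": 0, "gripper": -1}
    - {"tx": 0, "ty": 0, "tz": -19, "spin": 0, "gripper": -1}
    - {"tx": 0, "ty": 0, "tz": -22, "spin": 0, "gripper": -1}
    - {"tx": 0, "ty": 0, "tz": -24, "spin": 0, "gripper": -1}
    - {"tx": 0, "ty": 0, "tz": -24, "spin": 0, "gripper": -1}

```text
time_s: 36.1
ee_pos: [436.8, -78.6, 179.2]
ee_rot: [0.693, 0.165, 0.682, -0.162]
force: [-0.2, 0.0, 0.1]
finger_gap: 85.2
```

```bash
python3 -c "
from h import *
im=ctrl.grab_frame('scene')[:,:,::-1]; cv2.imwrite('pics/s13c.png',cv2.resize(im[180:480,160:460],None,fx=2,fy=2,interpolation=cv2.INTER_CUBIC))
im=ctrl.grab_frame('top')[:,:,::-1]; cv2.imwrite('pics/t13c.png',cv2.resize(im[180:320,210:450],None,fx=3.3,fy=3.3,interpolation=cv2.INTER_CUBIC))";python3 go.py
```

```text
t 36.2 pos [439.6 -80.1 180.1] gap 85.3 F [0.5 1.5 0.3] tilt [ 0.0188 -0.002  -0.9998] yaw 63.24
```

View pics/s13c.png

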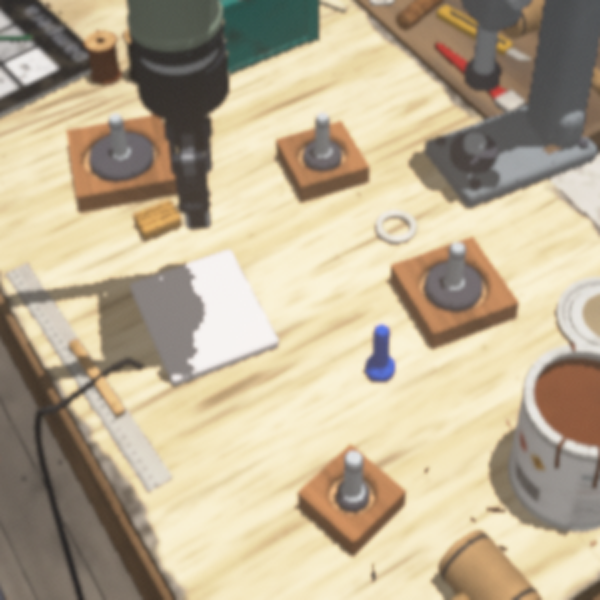

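View pics/t13c.png

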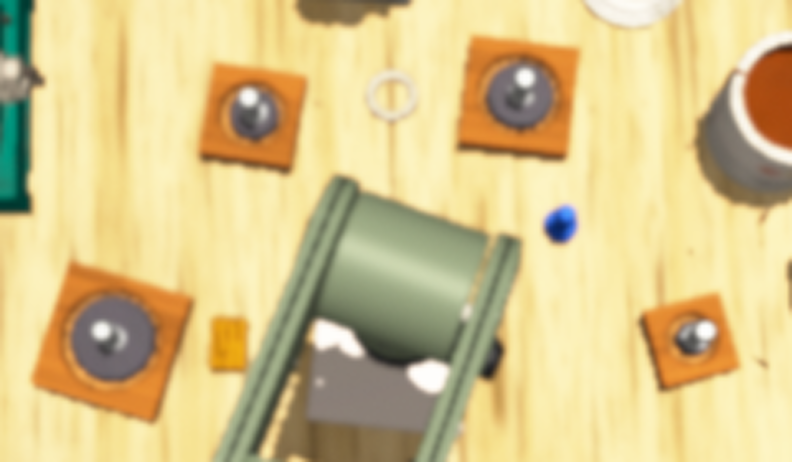

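All four dies are upright in their own recesses (top crop: d (112,338), b (252,113), c (519,93), a (694,338)). The blocks and the blue look-alike haven't moved, and the hand is clear. I'm handing the job in.

```bash
python3 -c "
from bench import ctrl
print(ctrl.sign_off())"
```

```text
the job is handed in; nothing more can be done
None
```

All four dies are now in their own blocks, head down, and the job was handed in at about 36 s of the 115 s allowed. I swapped them using the punching board: d to the board, b to block B, d to block D, then c to the board, a to block A, c to block C.

- **Position:** The last pictures from both cameras show every die upright in its recess. The blocks look unmoved to the eye, the blue look-alike is untouched, the board is empty and the hand is clear.
- **Seating:** Each die stopped at the recess floor height to within about 1 mm. The highest contact reading I saw was about 19 N, well under the limits.
- **Disagreements:** The tool drifted up to about 1° from vertical over the moves, and the two cameras differed by 1 to 4 mm on some centres. The 4 mm case was block C, where the arm partly hid it. Neither kept a die from going in.

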